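# Lock the cake stand's spindle with its linch pin

## Robot

A 7-joint arm with a two-finger parallel gripper is mounted at the origin on the work surface. World frame = base frame: x ahead of the robot, y to its left, z up, the work surface at z = 0. Lengths are in m, angles in rad, forces in N, time in s.
With the tool pointing down it reaches from about 0.35 to 0.9 m from the base axis. Payload 8.1 kg.
Tool frame: the origin (TCP) lies at the very end of the fingers, on their centre line; the grasp point (between the pads) lies 19 mm behind it; z points along the fingers, y is the direction in which the jaws open and shut (so a half turn about z gives the same grasp; the last joint's range is limited). The gripper opens to 92 mm and grips with 3 to 60 N. Pads are 19 mm wide; open, the fingers measure 130 mm over their backs; the gripper's body (75 mm by 190 mm) begins 47 mm behind the grasp point.
Start: joints at [-1.225, 0.434, 0.025, 1.573, -0.012, 1.134, -0.075], TCP at [0.271, 0.563, 0.227] pointing down, gripper open.
Joint ranges: [-2.62, 2.62], [-0.44, 2.09], [-1.27, 1.32], [0.08, 2.57], [-1.32, 4.46], [0.12, 2], [-2.74, 2.74]. Speed limits (rad/s): [2.22, 2.22, 3.01, 3.01, 3.14, 3.14, 3.14].

## Interface

Orientations are given as a rotation vector (axis times angle).
In Python, from cell import observe, get_image, sign_off gives the robot as it stands.
- The arm moves only by the tool arm_command, never from a script. Its argument "deltas" is a list of rows, each an object with "xyz": the shift along the tool's x, y, z in cm, a list of three; "turn": the turn about the tool's z in degrees; "jaw": the closure in counts, from 0 (fully open) to 255 (shut). A call has 1 to 5 rows; each row is the pose to reach, as a shift and turn from the pose measured when the call began, along the tool's axes at that moment; what a row does not reach only later rows make up. A row lasts 1/12 s, in which the tool goes at most 41.7 mm and 7.16 degrees, less where a joint would pass 70% of its speed; a pose out of reach is approached as far as the arm can. A call with a gripper value outside its range is refused whole. The fingers move at their own pace and stop on an object; "force" is the grip in N (left out, the last holds). Time passes only in rows, so rows that repeat a pose let the fingers close. It gives the time, the measured TCP pose, the force and the opening at its end, in the units of the state.
- observe(): the state, without advancing time (a new reading comes with each control period).
- get_image(name): name is "scene" or "top" or "wrist"; returns a dict with "frame" (384x512x3 uint8, red, green, blue), "depth" (384x512 float32, m along the optical axis (not along the pixel's ray), 0 where there is no reading), "camera_matrix" (3x3 intrinsics, pixels), "cam_to_world" (4x4, takes a point from camera to world coordinates). Camera axes: x right, y up, looking along -z (the intrinsics and any distortion apply to the point x, -y, -z); pixel columns grow to the right and rows downward; lengths in m; the calibration is good to about 2 mm. The wrist camera is an equidistant fisheye: a pixel r from the principal point sees the ray r / f radians off the axis. A picture is of the moment at which its call begins.
- sign_off(): hands the job in, once; it reports no verdict.
The state is a dict: "clock": time; "joints": joint angles; "dq": joint speeds; "joint_efforts": joint torques, N m; "position": TCP position; "ee_rot": TCP orientation; "force": force on the tool from outside, world axes, zero at the start; "ft_torque": the same for the moment, N m; "width": opening from 0.0 (shut) to 1.0 (fully open).
Only numpy, scipy, OpenCV 4.12 (cv2) and the standard library are available. Lean on these libraries where they do the work, as an engineer would, in place of code of your own. Each camera call takes 0.05 s, during which the arm holds its last target.

## Task

Push the linch pin lying on the counter gently through the cross hole in the square head of the cake stand's spindle, grip plate up, until its shoulder sits home. Then swing its sprung loop up and over the spindle's end and press the loop's end down until it snaps under the pin's nose. Never let 30 N build up on the stand, and leave the mug, the jar and the cards where they are.

Things in the scene. Friction and masses are not known exactly. Their poses are not given: they have to be found in the camera images.
- pin: Loose steel linch pin, about 110 g, flat on the counter, axis 5 mm up. Origin: where the pin's axis meets the loop's hinge axis; x runs along the pin to its nose, z up through the grip plate. Round shank 10 mm in diameter, from x = 68 mm a ball nose of 8 mm, its end at x = 75.5 mm. In the hole it hangs 0.1 rad tail-down; little friction holds it, and pressing on the loop can walk it out: then push it home again.
- grip (a point): Grasp point on the pin, 30 mm above its origin (pin's z). The upright dark grip plate spans x = -6 to 6 mm, y = -11 to 11 mm, z = -5 to 44 mm in the pin's frame: grasp its upper part across its 12 mm thickness, fingers closing along the pin's x (the loop's wires stand at y = +-20 mm).
- shoulder (a point): Middle of the shoulder's front face on the pin's axis, pin x = 32 mm; this face seats on the spindle head. Shoulder plate x = 28 to 32, y = -11 to 11, z = -5 to 19.5 mm. From it a tongue reaches to x = 42 mm at z = 15.5 to 19.5 mm, 20 mm wide: seated, it lies 1.5 mm over the head's flat top and keeps the pin from rolling over.
- loop (a joint): Angle (rad) of the wire loop about the pin's y axis. 0: along the pin, level with the nose; pi/2: upright; starts folded back at about 2.8 (limit 3.0). Friction holds it where left. Its end meets the top of the nose at about +0.1; pressed down (3 to 8 N) it stretches 3.5 mm over the nose and snaps below to between -0.1 and -0.25 (limit), and is held there.
- loop_end (a point): Middle of the loop's end: a dark roller, 16 mm in diameter, 34 mm long along the pin's y, 80 mm from the hinge, turning freely on a 5 mm wire loop 40 mm wide (legs at y = +-20 mm). The loop is springy in length (900 N/m, 7 mm shorter to 9 mm longer). Pinched, the roller lets the loop swing; it clears the spindle and the grip plate all the way
- stand: Fixed cake stand, origin at the centre of its underside, z up. Round tray 220 mm in diameter, top at z = 54 mm, iced brownies (top at 81 mm) at its +-y sides (|y| over 50 mm); hub 52 mm in diameter to z = 78 mm; neck 18 mm in diameter to z = 106 mm; on it a nut 25 mm in diameter and the square spindle head, about z = 106 to 134 mm.
- hole (a point): Nominal middle of the cross hole, on the spindle's upright axis, 120 mm above the counter; the true hole is up to 6 mm higher or lower (not measured: find it by feel). Axes are the stand's, x about along the hole. Hole 24 mm long, 11.3 mm in diameter, rims chamfered 1.5 mm, open at both ends; enter from either. Pin home: x = 44 mm, y = 0 in the pin's frame.
- spindle_top (a point): Nominal centre of the flat top of the spindle head (24 x 24 x 28 mm), 134 mm above the counter. A nut on the neck sets the head up to 6 mm higher or lower, firmly. The head turns stiffly (0.03 N m) about the upright axis, up to 0.25 rad either way from the stand's x. Neither is measured. The pin's round nose turns it into line as it enters.
- mug: White mug, 80 mm in diameter and 90 mm tall, bystander; origin at the centre of its underside.
- jar: Glass jar, 70 mm in diameter and 100 mm tall, bystander; origin at the centre of its underside.
- cards: Banded stack of blank cards, 90 x 60 x 35 mm, bystander; origin at the centre of its underside.
Mind the look-alikes: they are no part of the job. What is shaped like the stand but green or red is not meant.

How it is judged:
On the way, in this order (a step that is already met when the one before it is completed fails the run):
1. the pin is through the hole with its shoulder home (within 3 mm), grip plate up, the loop still raised (x of hole in the frame of pin below 0.047 m and y of hole in the frame of pin between -0.003 and 0.003 m and z of hole in the frame of pin between -0.011 and 0.011 m and angle between pin's own z axis and vertical below 0.3 rad and value of joint loop above 1 rad), for 0.2 s.
2. the loop is snapped under the nose (value of joint loop below -0.06 rad), for 0.2 s.
At the end, for the whole second after the job is handed in: The pin is at rest in the cross hole with its shoulder within 3 mm of the spindle head (hole centre at x under 47 mm, |y| under 3 mm and |z| under 11 mm in the pin's frame), grip plate up within 0.3 rad, and the loop is snapped below the nose (loop angle under -0.06 rad) (x of hole in the frame of pin below 0.047 m and y of hole in the frame of pin between -0.003 and 0.003 m and z of hole in the frame of pin between -0.011 and 0.011 m and angle between pin's own z axis and vertical below 0.3 rad and value of joint loop below -0.06 rad and linear speed of pin below 0.02 m/s); the robot touches nothing.
It fails at once if something presses on the stand with more than 30 N (contact force between anything else and stand above 30 N).
It fails at once if the mug is moved by over 20 mm (distance of mug from where it was at the start of the episode above 0.02 m).
It fails at once if the jar is moved by over 20 mm (distance of jar from where it was at the start of the episode above 0.02 m).
It fails at once if the cards are moved by over 20 mm (distance of cards from where it was at the start of the episode above 0.02 m).
It fails at once if the mug, jar or cards are tipped (angle between any of mug, jar, cards's own z axis and vertical above 0.4 rad).
It also fails if it takes over 72 s, if anything falls off the work surface, if the arm or the gripper's body presses on something with over 40 N, if the wrist force passes 120 N, or if a joint passes its speed limit or range.

## Working session

There is one attempt and no reset: what is moved stays moved. The work goes in short steps, Python scripts to look and compute and a tool call to move; the robot and the scene stay as the last step left them, time stands still between calls to the robot, and variables do not carry over. Pictures are saved under pics/ and viewed, and the job is handed in when it is done.

Besides the shell and the picture viewer there is one more tool, called after "Call:" as a command line: name --argument value ..., lists and objects as JSON in quotes. arm_command: Moves the arm, as the interface text tells. Its arguments: {"type":"object","properties":{"deltas":{"type":"array","items":{"type":"object","properties":{"xyz":{"type":"array","items":{"type":"number"}},"turn":{"type":"number"},"jaw":{"type":"number"}}}},"force":{"type":"number"}},"required":["deltas"]}

```bash
ls; mkdir -p pics
cat > h.py <<'E'
import numpy as np, cv2
from cell import observe, get_image, sign_off
from scipy.spatial.transform import Rotation as R
def grab(n,f=None,up=None):
    d=get_image(n)
    np.savez('pics/last_%s.npz'%n,**d)
    if f: cv2.imwrite(f,cv2.cvtColor(d['frame'],cv2.COLOR_RGB2BGR))
    return d
def world(d,u,v,depth=None):
    K=d['camera_matrix'];T=d['cam_to_world']
    z=d['depth'][int(v),int(u)] if depth is None else depth
    p=np.array([(u-K[0,2])/K[0,0]*z,-(v-K[1,2])/K[1,1]*z,-z,1]);return (T@p)[:3]
def onplane(d,u,v,h):
    K=d['camera_matrix'];T=d['cam_to_world']
    r=T[:3,:3]@np.array([(u-K[0,2])/K[0,0],-(v-K[1,2])/K[1,1],-1]);o=T[:3,3]
    return o+r*(h-o[2])/r[2]
def proj(d,p):
    K=d['camera_matrix'];T=np.linalg.inv(d['cam_to_world']);q=T[:3,:3]@np.array(p)+T[:3,3]
    return K[0,0]*q[0]/-q[2]+K[0,2], K[1,1]*-q[1]/-q[2]+K[1,2]
E
python3 - <<'E'
from h import *
s=observe();print(s)
for n in('scene','top','wrist'):
    d=grab(n,'pics/%s0.png'%n);print(n,d['camera_matrix'],d['cam_to_world'],d.keys())
E
```

```text
pics
{'clock': 0.0, 'joints': array([-1.22460762,  0.43521141,  0.0249641 ,  1.57409541, -0.01158758,
        1.13401925, -0.07509849]), 'dq': array([-1.14671933e-04, -1.41087630e-04, -4.29033693e-04,  4.01168398e-05,
        7.08611047e-04,  1.11957262e-04, -9.50560004e-04]), 'joint_efforts': array([ 5.58481815e-05, -6.67842937e+01,  9.84726660e-01, -3.14465868e+01,
       -6.06392696e-02,  4.28353669e-02,  2.00233872e-04]), 'position': array([0.27099761, 0.56261579, 0.22595273]), 'ee_rot': array([-6.99092887e-01, -3.06261039e+00,  2.47452832e-03]), 'force': array([-0.58911908,  0.47168052,  0.2277477 ]), 'ft_torque': array([ 0.01205546, -0.02042493, -0.06805059]), 'width': 1.000080347797271}
scene [[414.60041675   0.         252.3374998 ]
 [  0.         414.60041675 192.77194183]
 [  0.           0.           1.        ]] [[-0.86732832 -0.25854525  0.42531863  1.09759728]
 [ 0.49772301 -0.45679545  0.73729893  1.03726447]
 [ 0.00365848  0.85117111  0.52487556  0.89365652]
 [ 0.          0.          0.          1.        ]] dict_keys(['frame', 'depth', 'camera_matrix', 'cam_to_world
[... 231 characters left out ...]
e-04 -1.82885457e-02 -8.40374223e-02]
 [-1.82396616e-02  4.69593509e-02  9.98730261e-01  1.49943938e+00]
 [ 0.00000000e+00  0.00000000e+00  0.00000000e+00  1.00000000e+00]] dict_keys(['frame', 'depth', 'camera_matrix', 'cam_to_world'])
wrist [[297.31863964   0.         252.777111  ]
 [  0.         297.31863964 193.66546411]
 [  0.           0.           1.        ]] [[ 4.33827223e-01 -8.71985214e-01 -2.26794462e-01  2.09810334e-01]
 [ 9.00995930e-01  4.19711841e-01  1.09764773e-01  5.91371572e-01]
 [-5.24937936e-04 -2.51959833e-01  9.67737551e-01  3.83243101e-01]
 [ 0.00000000e+00  0.00000000e+00  0.00000000e+00  1.00000000e+00]] dict_keys(['frame', 'depth', 'camera_matrix', 'cam_to_world'])
```

View pics/scene0.png

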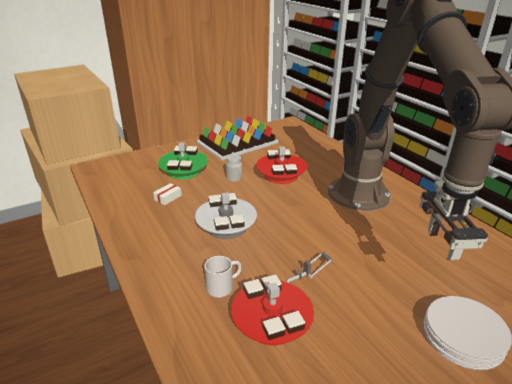

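View pics/top0.png

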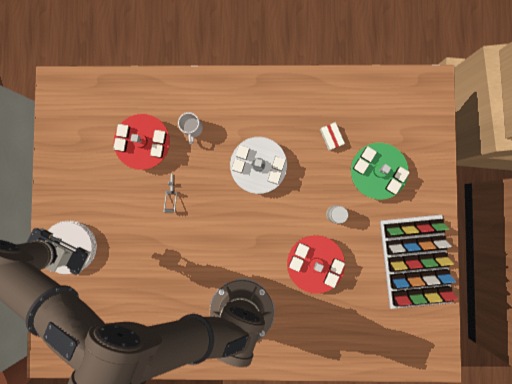

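View pics/wrist0.png

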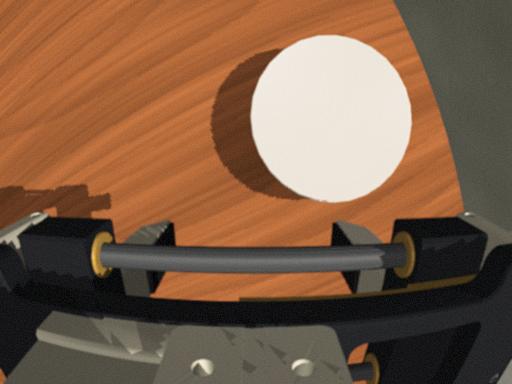

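Candidates for the stand: grey at top (259,165) / scene (226,215); red at top (142,142) and (317,265), green at top (380,171). Only the grey one is meant. The only pin-like thing is at top (172,195) / scene (313,267). I'll check both in crops.

Run:
```python
from h import *
t=cv2.imread('pics/top0.png');s=cv2.imread('pics/scene0.png')
def c(i,x,y,w,h,k): return cv2.resize(i[y:y+h,x:x+w],None,fx=k,fy=k,interpolation=cv2.INTER_CUBIC)
a=np.hstack([c(t,140,165,64,60,6),c(t,227,135,64,60,6)])
b=np.hstack([c(s,280,240,64,50,6),c(s,190,185,64,50,6)])
cv2.imwrite('pics/crop0.png',np.vstack([a[:300],b[:300]]))
d=np.load('pics/last_top.npz');e=np.load('pics/last_scene.npz')
for u,v in [(259,160),(259,163),(258,167),(172,176),(172,180),(172,185),(172,190),(172,195),(165,210),(178,210)]: print('top',u,v,world(d,u,v))
```

```text
top 259 160 [ 0.57926757 -0.06806915  0.13135222]
top 259 163 [ 0.56826537 -0.06808249  0.13140792]
top 258 167 [ 0.55910597 -0.0636931   0.07835128]
top 172 176 [0.53072243 0.280928   0.00519726]
top 172 180 [0.5146493  0.28052723 0.00604848]
top 172 185 [0.49338488 0.27463502 0.02921402]
top 172 190 [0.47444421 0.27852495 0.01228717]
top 172 195 [ 0.45498281  0.28161192 -0.00136504]
top 165 210 [0.3954995  0.29723301 0.04352373]
top 178 210 [ 0.3950569   0.25714925 -0.00281439]
```

View pics/crop0.png

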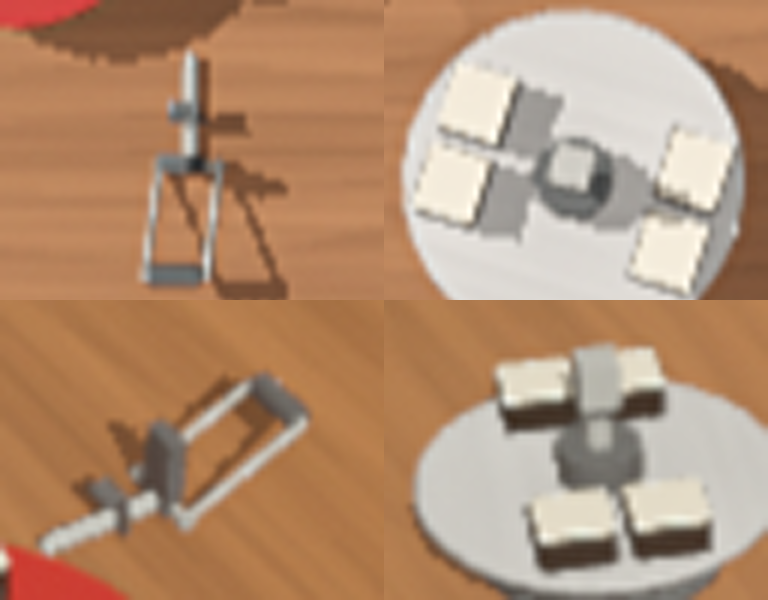

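```bash
cat >> h.py <<'E'
def cloud(d):
    h,w=d['depth'].shape;K=d['camera_matrix'];T=d['cam_to_world']
    v,u=np.mgrid[0:h,0:w].astype(float);z=d['depth'].astype(float)
    p=np.stack([(u-K[0,2])/K[0,0]*z,-(v-K[1,2])/K[1,1]*z,-z],-1);P=p@T[:3,:3].T+T[:3,3];P[z<=0]=np.nan
    return P
E
python3 - <<'E'
from h import *
d=dict(np.load('pics/last_top.npz'));P=cloud(d)
# tray
m=np.abs(P[...,2]-.054)<.006
box=np.zeros_like(m);box[130:200,225:295]=1
q=P[m&box];print('tray n',len(q),(q.min(0)+q.max(0))/2,np.ptp(q,axis=0),np.median(q[:,2]))
(c,r)=cv2.minEnclosingCircle(q[:,:2].astype(np.float32));print(c,r)
b=P[(np.abs(P[...,2]-.081)<.006)&box];print('brown',b.mean(0),len(b))
u,s,vt=np.linalg.svd(b[:,:2]-b[:,:2].mean(0));print('y axis',vt[0],np.degrees(np.arctan2(vt[0][1],vt[0][0])))
hd=(P[...,2]>.118)&box;q=P[hd];print('head',len(q),q.mean(0),q.min(0),q.max(0));
r=cv2.minAreaRect(q[:,:2].astype(np.float32));print(r)
box[:]=0;box[165:222,150:195]=1
q=P[box&(P[...,2]>.035)&(P[...,2]<.06)];print('plate/roller');print(np.round(q,3))
f=d['frame'];
E
```

```text
tray n 1702 [ 0.56994535 -0.0632543   0.0539763 ] [0.21715196 0.21641299 0.01190916] 0.05298568102717083
(0.5698739886283875, -0.06363842636346817) 0.1098087728023529
brown [ 0.56842254 -0.06447834  0.08002858] 531
y axis [-0.28969229 -0.95711984] -106.83953450298779
head 45 [ 0.56940767 -0.06390169  0.1342644 ] [ 0.55709336 -0.07541229  0.12932867] [ 0.58286775 -0.04991219  0.13928477]
((0.569610059261322, -0.06400741636753082), (0.023027829825878143, 0.02416192553937435), 75.99555206298828)
plate/roller
[[0.57  0.357 0.047]
 [0.57  0.351 0.054]
 [0.57  0.347 0.054]
 [0.57  0.345 0.049]
 [0.57  0.34  0.052]
 [0.57  0.335 0.055]
 [0.57  0.334 0.048]
 [0.566 0.356 0.051]
 [0.565 0.35  0.056]
 [0.566 0.347 0.055]
 [0.566 0.344 0.052]
 [0.566 0.34  0.051]
 [0.562 0.355 0.056]
 [0.562 0.352 0.051]
 [0.562 0.348 0.051]
 [0.558 0.355 0.054]
 [0.469 0.293 0.047]
 [0.469 0.288 0.051]
 [0.469 0.285 0.048]
 [0.469 0.282 0.047]
 [0.469 0.277 0.05 ]
 [0.469 0.274 0.049]
 [0.469 0.272 0.038]
 [0.465 0.294 0.046]
 [0.465 0.289 0.049]
 [0.465 0.285 0.048]
 [0.465 0.28  0.054]
 [0.465 0.278 0.047]
 
[... 370 characters left out ...]
0.041]
 [0.399 0.273 0.047]
 [0.399 0.272 0.036]
 [0.399 0.267 0.04 ]
 [0.395 0.302 0.041]
 [0.395 0.297 0.044]
 [0.396 0.293 0.046]
 [0.396 0.289 0.044]
 [0.396 0.285 0.046]
 [0.396 0.282 0.041]
 [0.396 0.277 0.046]
 [0.396 0.274 0.045]
 [0.396 0.27  0.043]
 [0.396 0.263 0.041]
 [0.392 0.3   0.046]
 [0.392 0.295 0.053]
 [0.392 0.293 0.045]
 [0.392 0.289 0.046]
 [0.392 0.284 0.048]
 [0.392 0.281 0.045]
 [0.392 0.276 0.049]
 [0.392 0.273 0.049]
 [0.392 0.27  0.044]
 [0.392 0.268 0.036]
 [0.392 0.263 0.039]
 [0.388 0.296 0.047]
 [0.388 0.292 0.047]
 [0.388 0.289 0.043]
 [0.388 0.285 0.046]
 [0.388 0.282 0.043]
 [0.388 0.278 0.042]
 [0.388 0.274 0.042]
 [0.388 0.269 0.049]
 [0.388 0.267 0.04 ]]
```

Grey stand confirmed at (0.570,-0.064), x axis ≈ -17°, diameter 220 mm as given; the pin's plate is at (0.465,0.283,0.049) with the nose towards world +x. Moving over the pin for a close look.

Call:
arm_command --deltas '[{"xyz":[-3.2,-2.1,0.6]},{"xyz":[-6.4,-4.2,1.2]},{"xyz":[-9.6,-6.4,1.8]},{"xyz":[-12.8,-8.5,2.4]},{"xyz":[-15.9,-10.65,3]}]'

```text
schema error: expected keys xyz, turn, jaw
```

Call:
arm_command --deltas '[{"xyz":[-3.2,-2.1,0.6]},{"xyz":[-6.4,-4.2,1.2]},{"xyz":[-9.6,-6.4,1.8]},{"xyz":[-12.8,-8.5,2.4]},{"xyz":[-15.9,-10.65,3]}]'

```text
schema error: expected keys xyz, turn, jaw
```

Call:
arm_command --deltas '[{"turn":7},{"turn":14},{"turn":21},{"turn":28},{"turn":35}]'

```text
schema error: expected keys xyz, turn, jaw
```

Call:
arm_command --deltas '[{"turn":7},{"turn":14},{"turn":21},{"turn":28},{"turn":28}]'

```text
schema error: expected keys xyz, turn, jaw
```

Call:
arm_command --deltas '[{"xyz":[-3.2,-2.1,0.6],"turn":0,"jaw":0},{"xyz":[-6.4,-4.2,1.2],"turn":0,"jaw":0},{"xyz":[-9.6,-6.4,1.8],"turn":0,"jaw":0},{"xyz":[-12.8,-8.5,2.4],"turn":0,"jaw":0},{"xyz":[-15.9,-10.65,3],"turn":0,"jaw":0}]'

```text
clock: 0.57
position: [0.3688, 0.3959, 0.1959]
ee_rot: [-0.699, -3.063, 0.002]
force: [0.6, -0.0, 0.2]
width: 1.0
```

Call:
arm_command --deltas '[{"xyz":[-3.2,-2.1,0.6],"turn":0,"jaw":0},{"xyz":[-6.4,-4.2,1.2],"turn":0,"jaw":0},{"xyz":[-9.6,-6.4,1.8],"turn":0,"jaw":0},{"xyz":[-12.8,-8.5,2.4],"turn":0,"jaw":0},{"xyz":[-15.9,-10.65,3],"turn":0,"jaw":0}]'

```text
clock: 0.98
position: [0.4664, 0.2291, 0.1658]
ee_rot: [0.699, 3.063, -0.002]
force: [0.4, 0.5, -0.2]
width: 1.002
```

Call:
arm_command --deltas '[{"xyz":[0,0,0],"turn":7,"jaw":194},{"xyz":[0,0,0],"turn":14,"jaw":194},{"xyz":[0,0,0],"turn":21,"jaw":194},{"xyz":[0,0,0],"turn":28,"jaw":194},{"xyz":[0,0,0],"turn":35,"jaw":194}]'

```text
clock: 1.4
position: [0.4663, 0.2288, 0.1656]
ee_rot: [1.596, 2.705, -0.003]
force: [-0.2, 0.6, 0.2]
width: 0.687
```

Call:
arm_command --deltas '[{"xyz":[0,0,0],"turn":7,"jaw":194},{"xyz":[0,0,0],"turn":14,"jaw":194},{"xyz":[0,0,0],"turn":21,"jaw":194},{"xyz":[0,0,0],"turn":28,"jaw":194},{"xyz":[0,0,0],"turn":28,"jaw":194}]'

```text
clock: 1.82
position: [0.4661, 0.2289, 0.1654]
ee_rot: [2.209, 2.232, -0.003]
force: [0.2, 0.1, -0.0]
width: 0.322
```

Run:
```python
from h import *
s=observe();print({k:s[k] for k in('clock','position','ee_rot','force','width')});print(R.from_rotvec(s['ee_rot']).as_matrix())
d=grab('wrist','pics/wrist1.png');print(d['cam_to_world'])
```

```text
{'clock': 1.8167, 'position': array([0.46612737, 0.22886638, 0.16543117]), 'ee_rot': array([ 2.20946627,  2.23244182, -0.00319592]), 'force': array([ 0.15712904,  0.1388136 , -0.045425  ]), 'width': 0.3216785280576716}
[[-1.03455411e-02  9.99946010e-01 -9.72582245e-04]
 [ 9.99944697e-01  1.03436789e-02 -1.90058499e-03]
 [-1.89042230e-03 -9.92191038e-04 -9.99997721e-01]]
[[ 0.99994442 -0.01043546 -0.00150427  0.46522208]
 [ 0.01047624  0.96734766  0.25323657  0.29594164]
 [-0.00118749 -0.25323825  0.96740321  0.32253207]
 [ 0.          0.          0.          1.        ]]
```

View pics/wrist1.png

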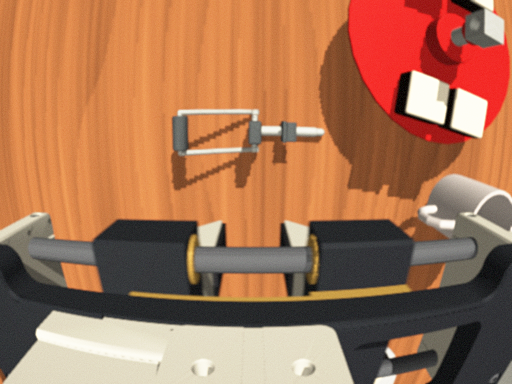

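```bash
cat >> h.py <<'E'
def wray(d,u,v):
    K=d['camera_matrix'];x=(u-K[0,2])/K[0,0];y=(v-K[1,2])/K[1,1];r=np.hypot(x,y);k=np.sin(r)/max(r,1e-9)
    return d['cam_to_world'][:3,:3]@np.array([x*k,-y*k,-np.cos(r)])
def wplane(d,u,v,h):
    r=wray(d,u,v);o=d['cam_to_world'][:3,3];return o+r*(h-o[2])/r[2]
def wpt(d,u,v):
    r=wray(d,u,v);o=d['cam_to_world'][:3,3];c=-d['cam_to_world'][:3,2];return o+r*d['depth'][int(v),int(u)]/(r@c)
def wproj(d,p):
    T=np.linalg.inv(d['cam_to_world']);q=T[:3,:3]@np.array(p)+T[:3,3];K=d['camera_matrix']
    th=np.arctan2(np.hypot(q[0],q[1]),-q[2]);l=np.hypot(q[0],q[1]);r=th*K[0,0]
    return K[0,2]+r*q[0]/l,K[1,2]-r*q[1]/l
def crop(f,o,x,y,w,h,k):
    i=cv2.imread(f);cv2.imwrite(o,cv2.resize(i[y:y+h,x:x+w],None,fx=k,fy=k,interpolation=cv2.INTER_CUBIC))
E
python3 - <<'E'
from h import *
d=dict(np.load('pics/last_wrist.npz'))
crop('pics/wrist1.png','pics/wcrop1.png',165,95,170,75,4.7)
hsv=cv2.cvtColor(d['frame'],cv2.COLOR_RGB2HSV);S=hsv[...,1].astype(int);V=hsv[...,2]
m=(S<90);m[:100]=0;m[165:]=0;m[:,:165]=0;m[:,335:]=0
n,l,st,ce=cv2.connectedComponentsWithStats(m.astype(np.uint8));print([s for s in st[1:] if s[4]>20])
dark=m&(V<110)
n,l,st,ce=cv2.connectedComponentsWithStats(dark.astype(np.uint8));
for i in range(1,n):
    if st[i][4]>15:
        print(st[i],ce[i]); q=np.array([wpt(d,u,v) for v,u in zip(*np.nonzero(l==i))]);print(np.median(q,0),q[:,2].max())
E
```

```text
[array([ 173,  109,  152,   47, 2393], dtype=int32)]
[173 116  15  36 335] [180.44477612 134.2119403 ]
[0.39781922 0.28010549 0.04388356] 0.04650073282517192
[281 122   8  20  95] [284.07368421 132.01052632]
[0.4954612  0.28121675 0.0230295 ] 0.02536426568591804
[249 124  13  21  75] [253.74666667 137.53333333]
[0.46442899 0.27608593 0.04805814] 0.049473012173520126
```

View pics/wcrop1.png

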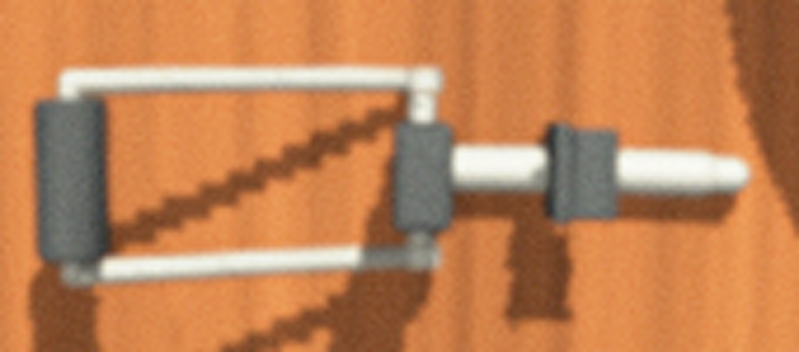

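Run:
```python
from h import *
d=dict(np.load('pics/last_wrist.npz'))
print('plate',wplane(d,255.0,132.6,.049)); print('nose',wplane(d,324.1,131.6,.005)); print('shank',wplane(d,165+500/4.7,95+167/4.7,.005),wplane(d,165+650/4.7,95+171/4.7,.005))
print('roller',wplane(d,180.1,133.5,.036));print('pl edges',wplane(d,165+397/4.7,132.6,.049),wplane(d,165+450/4.7,132.6,.049), wplane(d,255,95+122/4.7,.049),wplane(d,255,95+231/4.7,.049))
print('tongue',wplane(d,165+585/4.7,95+173/4.7,.0245))
# stand
s=observe();p=s['position'];Rm=R.from_rotvec(s['ee_rot']).as_matrix()
print((Rm.T@(np.array([.465,.283,.1])-p))*100)
```

```text
plate [0.46707573 0.28209819 0.049     ]
nose [0.54210343 0.2830198  0.005     ]
shank [0.48475259 0.28235436 0.005     ] [0.51910388 0.28236097 0.005     ]
roller [0.39397563 0.2809745  0.036     ]
pl edges [0.46201568 0.28204614 0.049     ] [0.47233149 0.2821659  0.049     ] [0.46695494 0.29282043 0.049     ] [0.46719808 0.27142012 0.049     ]
tongue [0.50174432 0.28233052 0.0245    ]
[ 5.42424663 -0.00812867  6.53452773]
```

Plate centre (0.467,0.282), nose 75 mm ahead (matches 75.5), plate 10–12 mm × 21 mm: consistent. Going above, then down to tip height 25 mm (just above the shoulder).

Call:
arm_command --deltas '[{"xyz":[2.6,0,2],"turn":0,"jaw":200},{"xyz":[5.3,0,4],"turn":0,"jaw":200},{"xyz":[5.3,0,6],"turn":0,"jaw":200},{"xyz":[5.3,0,8],"turn":0,"jaw":200},{"xyz":[5.3,0,8],"turn":0,"jaw":200}]'

```text
clock: 2.28
position: [0.4628, 0.2809, 0.082]
ee_rot: [-2.195, -2.247, 0.012]
force: [-0.8, -0.1, -0.1]
width: 0.217
```

Run:
```python
from h import *
s=observe();print({k:s[k] for k in('clock','position','ee_rot','force','width')})
d=grab('wrist','pics/wrist2.png');
```

```text
{'clock': 2.2833, 'position': array([0.46279449, 0.28093156, 0.08197952]), 'ee_rot': array([-2.19490628, -2.2473523 ,  0.0122874 ]), 'force': array([-0.82311102, -0.07395203, -0.14889225]), 'width': 0.2168024253126079}
```

View pics/wrist2.png

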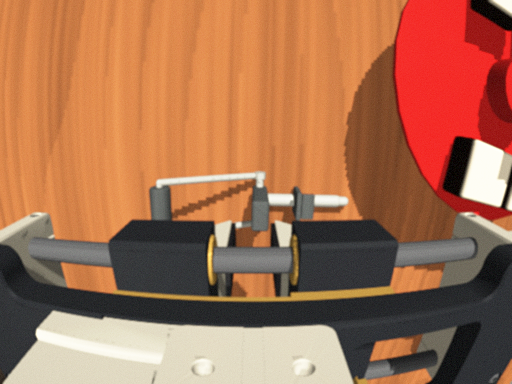

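Pin still visible between the fingers at (262,210), roller (160,200), nose (345,200). Descending.

Call:
arm_command --deltas '[{"xyz":[0.1,0.25,2],"turn":0.6,"jaw":200},{"xyz":[0.1,0.25,4],"turn":0.6,"jaw":200},{"xyz":[0.1,0.25,5],"turn":0.6,"jaw":200},{"xyz":[0.1,0.25,5],"turn":0.6,"jaw":200}]'

```text
clock: 2.67
position: [0.4654, 0.2809, 0.033]
ee_rot: [-2.207, -2.235, 0.013]
force: [-0.5, -0.1, -0.3]
width: 0.21
```

Call:
arm_command --deltas '[{"xyz":[0,0,0.7],"turn":0,"jaw":200},{"xyz":[0,0,0.7],"turn":0,"jaw":200}]'

```text
clock: 2.83
position: [0.4656, 0.2808, 0.0262]
ee_rot: [-2.207, -2.235, 0.013]
force: [-0.5, -0.3, 0.6]
width: 0.215
```

Call:
arm_command --deltas '[{"xyz":[0.1,0,0.1],"turn":0,"jaw":255},{"xyz":[0.1,0,0.1],"turn":0,"jaw":255},{"xyz":[0.1,0,0.1],"turn":0,"jaw":255},{"xyz":[0.1,0,0.1],"turn":0,"jaw":255},{"xyz":[0.1,0,0.1],"turn":0,"jaw":255}]' --force 35

```text
clock: 3.25
position: [0.466, 0.2823, 0.0259]
ee_rot: [-2.207, -2.236, 0.011]
force: [-0.2, 0.3, 5.7]
width: 0.129
```

Run:
```python
from h import *
s=observe();print({k:s[k] for k in('clock','position','ee_rot','force','width','ft_torque','joints')})
```

```text
{'clock': 3.25, 'position': array([0.46604076, 0.28225834, 0.02588246]), 'ee_rot': array([-2.20683921, -2.23573871,  0.01063289]), 'force': array([-0.217717  ,  0.28115729,  5.738178  ]), 'width': 0.12854104107129224, 'ft_torque': array([-0.03132606,  0.04305459, -0.00907658]), 'joints': array([-0.84825988,  0.57276551,  0.28538944,  1.97961285, -0.25973746,
        0.63077464, -0.38107364])}
```

Call:
arm_command --deltas '[{"xyz":[0,0,-1.5],"turn":0,"jaw":255},{"xyz":[0,0,-4.5],"turn":0,"jaw":255},{"xyz":[0,0,-8],"turn":0,"jaw":255},{"xyz":[0,0,-11.5],"turn":0,"jaw":255},{"xyz":[0,0,-14.5],"turn":0,"jaw":255}]'

```text
clock: 3.67
position: [0.4666, 0.2826, 0.1729]
ee_rot: [-2.207, -2.236, 0.011]
force: [0.8, 0.5, -1.0]
width: 0.128
```

Call:
arm_command --deltas '[{"xyz":[-2,0,-2],"turn":0,"jaw":255},{"xyz":[-5,0,-3],"turn":0,"jaw":255},{"xyz":[-8.5,0,-3],"turn":0,"jaw":255},{"xyz":[-12,0,-3],"turn":0,"jaw":255},{"xyz":[-15.5,0,-3],"turn":0,"jaw":255}]'

```text
clock: 4.08
position: [0.4681, 0.1263, 0.2037]
ee_rot: [-2.206, -2.236, 0.011]
force: [0.7, -0.6, -2.3]
width: 0.127
```

Call:
arm_command --deltas '[{"xyz":[-3.5,0,0],"turn":4,"jaw":255},{"xyz":[-7,0,0],"turn":8,"jaw":255},{"xyz":[-10.5,0,0],"turn":12,"jaw":255},{"xyz":[-14,0,0],"turn":16,"jaw":255},{"xyz":[-16,0,0],"turn":17.4,"jaw":255}]'

```text
clock: 4.5
position: [0.4693, -0.0379, 0.2046]
ee_rot: [2.525, 1.866, -0.011]
force: [0.6, -0.1, -1.5]
width: 0.126
```

Run:
```python
from h import *
s=observe();print({k:s[k] for k in('clock','position','ee_rot','force','width','ft_torque','joints')});print(R.from_rotvec(s['ee_rot']).as_matrix())
d=grab('wrist','pics/wrist3.png');
d=grab('scene','pics/scene3.png');
crop('pics/scene3.png','pics/scrop3.png',150,140,200,130,4)
```

```text
{'clock': 4.5, 'position': array([ 0.46928191, -0.03785063,  0.20462492]), 'ee_rot': array([ 2.52544124,  1.86624619, -0.01137141]), 'force': array([ 0.64538242, -0.13201505, -1.51951174]), 'width': 0.12610881249785913, 'ft_torque': array([-0.06978698,  0.06503062,  0.02265593]), 'joints': array([-0.52172552,  0.21990824,  0.58593551,  1.99676112, -0.13984712,
        0.9700194 , -0.16498129])}
[[ 0.29357007  0.9559245  -0.00499709]
 [ 0.95591441 -0.29359533 -0.00542407]
 [-0.00665213 -0.00318445 -0.9999728 ]]
```

View pics/wrist3.png

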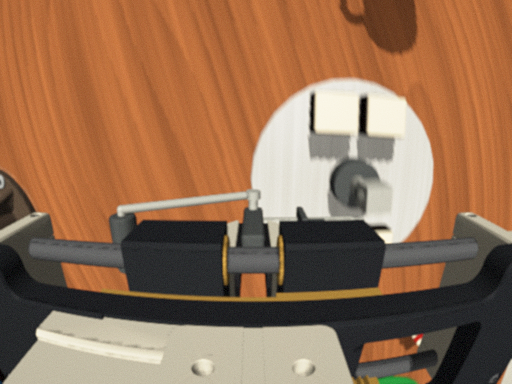

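View pics/scrop3.png

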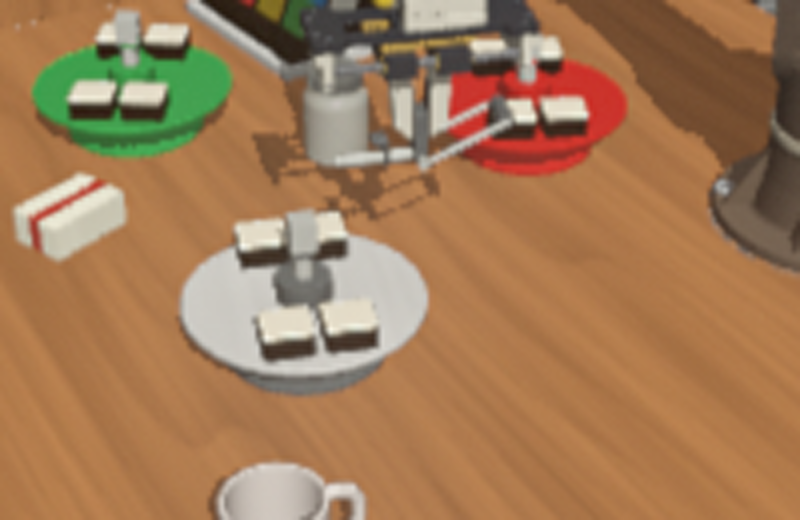

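The pin hangs level in the grip with its nose towards the grey stand; head at wrist (377,196). Measuring head top height and centre.

Run:
```python
from h import *
d=dict(np.load('pics/last_wrist.npz'))
q=[];px=[]
for v in range(170,225):
  for u in range(350,400):
    if d['depth'][v,u]>0:
      p=wpt(d,u,v)
      if p[2]>.112 and p[0]>.545: q.append(p);px.append((u,v))
q=np.array(q);px=np.array(px);print(len(q));print(np.histogram(q[:,2],bins=np.arange(.11,.150,.002)))
m=q[:,2]>.128
print(q[m].mean(0),np.median(q[m][:,2]),px[m].min(0),px[m].max(0),q[m].min(0),q[m].max(0))
print(cv2.minAreaRect(q[m][:,:2].astype(np.float32)))
e=dict(np.load('pics/last_scene.npz'));P=cloud(e)
m=np.linalg.norm(P[...,:2]-np.array([.5697,-.0638]),axis=-1)<.02
z=P[m][:,2];print(np.histogram(z,bins=np.arange(.1,.15,.003)))
for z in (.128,.134,.140): 
    print(z,proj(e,(.5697,-.0638,z)),wproj(d,(.5697,-.0638,z)))
crop('pics/wrist3.png','pics/wc3.png',330,150,80,75,8)
crop('pics/scene3.png','pics/sc3.png',200,180,60,50,10)
```

```text
1066
(array([  0,  41,  57,  28,  32,  32,  24,  30,  30,  46,  28, 225, 490,
         3,   0,   0,   0,   0,   0]), array([0.11 , 0.112, 0.114, 0.116, 0.118, 0.12 , 0.122, 0.124, 0.126,
       0.128, 0.13 , 0.132, 0.134, 0.136, 0.138, 0.14 , 0.142, 0.144,
       0.146, 0.148]))
[ 0.57083846 -0.06415591  0.13386184] 0.13419521198049178 [363 182] [392 211] [ 0.55723558 -0.07989868  0.1280018 ] [ 0.58610161 -0.05052509  0.13619007]
((0.5714572668075562, -0.06520455330610275), (0.024447811767458916, 0.024936312809586525), 75.81951141357422)
(array([ 3,  1,  4,  5,  5,  7,  7,  5,  3,  9,  6,  8, 22,  6,  0,  0]), array([0.1  , 0.103, 0.106, 0.109, 0.112, 0.115, 0.118, 0.121, 0.124,
       0.127, 0.13 , 0.133, 0.136, 0.139, 0.142, 0.145, 0.148]))
0.128 (np.float64(225.5377470838831), np.float64(196.30565324584566)) (np.float64(373.7812829461854), np.float64(194.6456422423065))
0.134 (np.float64(225.48527666296204), np.float64(194.83795019763343)) (np.float64(376.4036407891989), np.float64(196.50649141387282))
0.14 (np.float64(225.43257544237247), np.float64(193.3637912191838)) (np.float64(379.13290543108667), np.float64(198.45023529892097))
```

View pics/wc3.png

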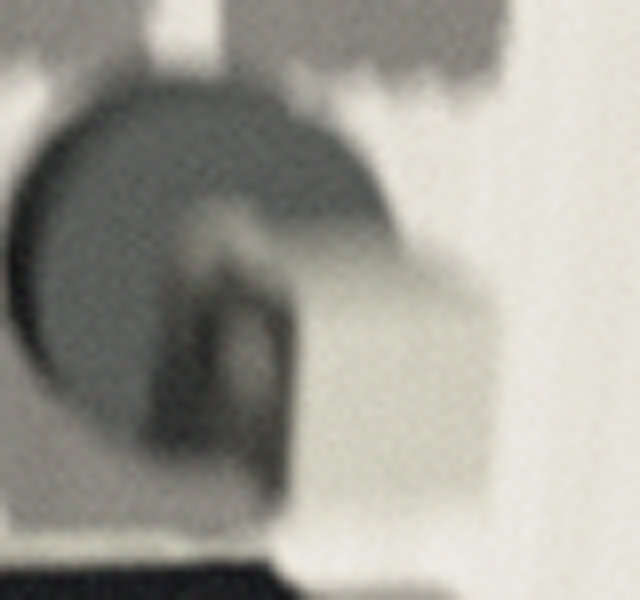

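View pics/sc3.png

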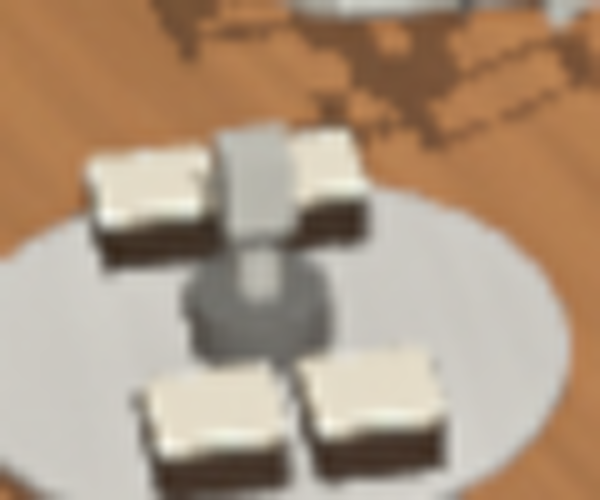

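Call:
arm_command --deltas '[{"xyz":[0.2,-0.4,1.5],"turn":0,"jaw":255},{"xyz":[0.46,-0.75,3.5],"turn":0,"jaw":255},{"xyz":[0.46,-0.75,5.5],"turn":0,"jaw":255},{"xyz":[0.46,-0.75,6.34],"turn":0,"jaw":255},{"xyz":[0.46,-0.75,6.34],"turn":0,"jaw":255}]'

```text
clock: 5.02
position: [0.4618, -0.031, 0.1396]
ee_rot: [-2.525, -1.869, 0.017]
force: [0.1, -0.2, -1.5]
width: 0.128
```

```bash
cat >> h.py <<'E'
C=np.array([.5705,-.0642]);ax=np.radians(-16.8)
def st(s=None):
    s=s or observe();M=R.from_rotvec(s['ee_rot']).as_matrix();p=s['position']
    o=p+M[:,2]*.0209; n=o+M[:,1]*.0755
    c,sn=np.cos(ax),np.sin(ax);f=lambda q:np.array([c*(q[0]-C[0])+sn*(q[1]-C[1]),-sn*(q[0]-C[0])+c*(q[1]-C[1]),q[2]])*1000
    print('t',s['clock'],'tcp',p.round(4),'yaw',round(np.degrees(np.arctan2(M[1,1],M[0,1])),2),'tilt',(M[2,:2]).round(4),'orig(stand mm)',f(o).round(1),'nose',f(n).round(1),'F',s['force'].round(1),'T',s['ft_torque'].round(2),'w',round(s['width']*92,1))
    return o,n
E
python3 - <<'E'
from h import *
o,n=st()
d=grab('wrist','pics/wrist4.png');e=grab('scene','pics/scene4.png')
crop('pics/scene4.png','pics/sc4.png',195,165,100,75,8)
print('pred nose in scene',[ (np.array(proj(e,p))-[195,165])*8 for p in (n,o,(C[0],C[1],.134))])
E
```

```text
t 5.0167 tcp [ 0.4618 -0.031   0.1396] yaw -16.99 tilt [-0.0084 -0.0067] orig(stand mm) [-113.7    0.2  118.7] nose [-3.820e+01 -1.000e-01  1.182e+02] F [ 0.1 -0.2 -1.5] T [-0.08  0.1  -0.05] w 11.7
pred nose in scene [array([329.17536731, 259.13902718]), array([497.07611432, 238.35472788]), array([241.81151834, 238.7598685 ])]
```

View pics/wrist4.png

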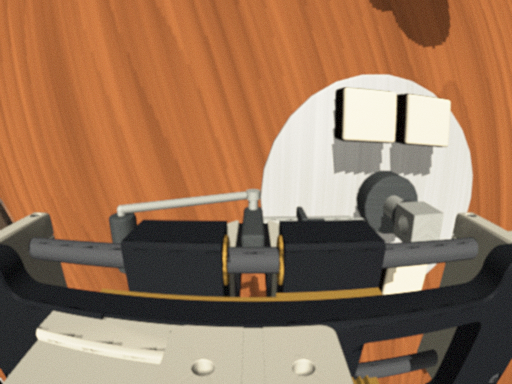

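View pics/sc4.png

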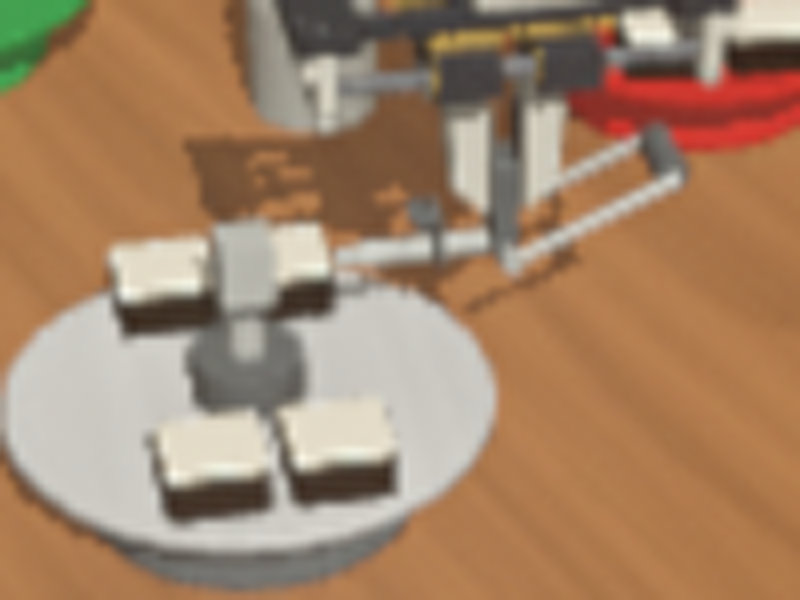

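Run:
```python
from h import *
d=dict(np.load('pics/last_wrist.npz'))
q=[];px=[]
for v in range(185,245):
  for u in range(385,450):
    if d['depth'][v,u]>0:
      p=wpt(d,u,v)
      if p[2]>.128 and np.hypot(*(p[:2]-C))<.03: q.append(p);px.append((u,v))
q=np.array(q);print(len(q),np.median(q[:,2]),q.mean(0));print(np.histogram(q[:,2],bins=np.arange(.128,.150,.001)))
m=q[:,2]>np.median(q[:,2])-.002
print(cv2.minAreaRect(q[m][:,:2].astype(np.float32)),q[m].mean(0))
crop('pics/wrist4.png','pics/wc4.png',340,160,110,82,7)
# shank pixels on the nose depth
for u in (330,335,340,345,350):
  for v in range(206,224,3):
    p=wpt(d,u,v)
    if p[2]>.1: print(u,v,p.round(4))
n=st()[1];print(wproj(d,n))
```

```text
974 0.13407937294037034 [ 0.5708489  -0.06148079  0.13360732]
(array([ 25,  36,  43,  37,  43, 256, 443,  87,   4,   0,   0,   0,   0,
         0,   0,   0,   0,   0,   0,   0,   0]), array([0.128, 0.129, 0.13 , 0.131, 0.132, 0.133, 0.134, 0.135, 0.136,
       0.137, 0.138, 0.139, 0.14 , 0.141, 0.142, 0.143, 0.144, 0.145,
       0.146, 0.147, 0.148, 0.149]))
((0.5720916986465454, -0.06278961151838303), (0.019929205998778343, 0.02523491159081459), 75.82183837890625) [ 0.57165344 -0.06216494  0.13420175]
330 218 [ 0.5106 -0.0417  0.1186]
330 221 [ 0.4959 -0.0036  0.2107]
335 218 [ 0.5136 -0.0421  0.1201]
335 221 [ 0.4976 -0.0043  0.2101]
340 218 [ 0.5167 -0.0428  0.1208]
340 221 [ 0.499  -0.0046  0.2108]
345 218 [ 0.5199 -0.0438  0.121 ]
345 221 [ 0.5005 -0.0047  0.2115]
350 218 [ 0.5234 -0.0453  0.12  ]
350 221 [ 0.5025 -0.0061  0.2097]
t 5.1167 tcp [ 0.4635 -0.0315  0.1415] yaw -17.03 tilt [-0.0071 -0.0034] orig(stand mm) [-112.     0.2  120.6] nose [-3.650e+01 -1.000e-01  1.204e+02] F [ 0.1 -0.3 -1.7] T [-0.07  0.07  0.  ] w 11.9
(np.float64(369.0656876305101), np.float64(224.21015319746266))
```

View pics/wc4.png

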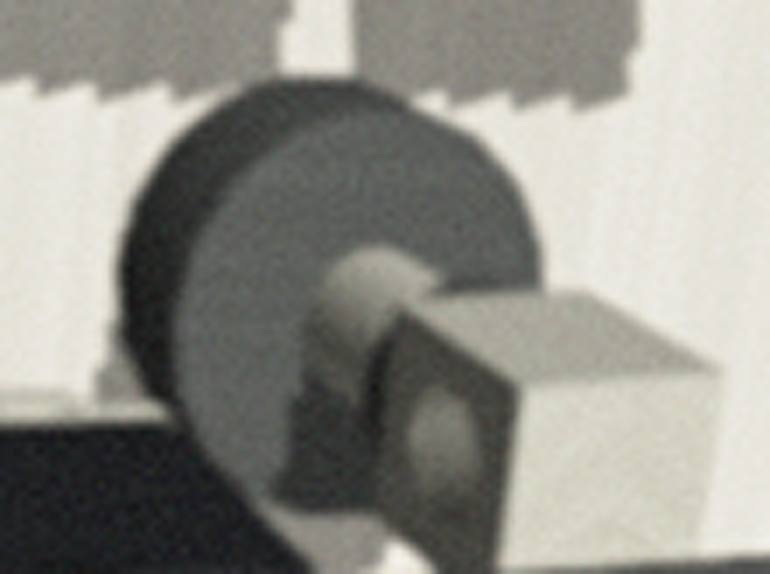

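The near face of the head shows its hole at wrist pixel (403.6,222.4). I'll cast rays to the near-face plane.

Run:
```python
from h import *
d=dict(np.load('pics/last_wrist.npz'))
for a in (-14.2,-16.8):
  nx=np.array([np.cos(np.radians(a)),np.sin(np.radians(a)),0]);ny=np.array([-nx[1],nx[0],0])
  o=d['cam_to_world'][:3,3]
  for c0 in (np.array([.5705,-.0642,0]),np.array([.5715,-.0635,0])):
    pl=c0-nx*.012
    for nm,(cu,cv) in dict(hole=(445,437),topcorner=(517,385),botcorner=(405,312),topedge_low=(500,565),farcorner=(720,372)).items():
      r=wray(d,340+cu/7,160+cv/7);p=o+r*((pl-o)@nx)/(r@nx);print(a,c0[:2],nm,'y',round((p-c0)@ny*1000,1),'z',round(p[2]*1000,1), 'on top plane',wplane(d,340+cu/7,160+cv/7,.1343).round(4))
```

```text
-14.2 [ 0.5705 -0.0642] hole y 2.5 z 124.4 on top plane [ 0.555  -0.0535  0.1343]
-14.2 [ 0.5705 -0.0642] topcorner y 12.1 z 137.0 on top plane [ 0.5632 -0.0509  0.1343]
-14.2 [ 0.5705 -0.0642] botcorner y 11.7 z 113.2 on top plane [ 0.5526 -0.0403  0.1343]
-14.2 [ 0.5705 -0.0642] topedge_low y -5.0 z 138.3 on top plane [ 0.5595 -0.0686  0.1343]
-14.2 [ 0.5705 -0.0642] farcorner y 23.7 z 168.0 on top plane [ 0.5863 -0.0572  0.1343]
-14.2 [ 0.5715 -0.0635] hole y 1.0 z 123.0 on top plane [ 0.555  -0.0535  0.1343]
-14.2 [ 0.5715 -0.0635] topcorner y 10.7 z 135.7 on top plane [ 0.5632 -0.0509  0.1343]
-14.2 [ 0.5715 -0.0635] botcorner y 10.3 z 111.7 on top plane [ 0.5526 -0.0403  0.1343]
-14.2 [ 0.5715 -0.0635] topedge_low y -6.6 z 137.0 on top plane [ 0.5595 -0.0686  0.1343]
-14.2 [ 0.5715 -0.0635] farcorner y 22.4 z 167.0 on top plane [ 0.5863 -0.0572  0.1343]
-16.8 [ 0.5705 -0.0642] hole y 1.9 z 124.2 on top plane [ 0.555  -0.0535  0.1343]
-16.8 [ 0.5705 -0.0642] topcorner y 11.2 z 136.1 on top plane [ 0.5632 -0.0509  0.1343]
-16.8 [ 0.5705 -0.0642] botcorner y 10.8 z 112.2 on top plane [ 0.5526 -0.0403  0.1343]
-16.8 [ 0.5705 -0.0642] topedge_low y -5.4 z 138.6 on top plane [ 0.5595 -0.0686  0.1343]
-16.8 [ 0.5705 -0.0642] farcorner y 22.6 z 166.7 on top plane [ 0.5863 -0.0572  0.1343]
-16.8 [ 0.5715 -0.0635] hole y 0.4 z 122.9 on top plane [ 0.555  -0.0535  0.1343]
-16.8 [ 0.5715 -0.0635] topcorner y 9.9 z 134.9 on top plane [ 0.5632 -0.0509  0.1343]
-16.8 [ 0.5715 -0.0635] botcorner y 9.4 z 110.8 on top plane [ 0.5526 -0.0403  0.1343]
-16.8 [ 0.5715 -0.0635] topedge_low y -6.9 z 137.5 on top plane [ 0.5595 -0.0686  0.1343]
-16.8 [ 0.5715 -0.0635] farcorner y 21.3 z 165.7 on top plane [ 0.5863 -0.0572  0.1343]
```

Head: yaw ≈ -15°, top 0.1343 → hole ≈ 0.1205; nose now at y≈0, z≈0.1204. Approaching slowly.

Call:
arm_command --deltas '[{"xyz":[0,0.6,0],"turn":0,"jaw":255},{"xyz":[0,1.2,0],"turn":0,"jaw":255},{"xyz":[0,1.8,0],"turn":-0.5,"jaw":255},{"xyz":[0,2.1,0],"turn":-0.5,"jaw":255},{"xyz":[0,2.1,0],"turn":-0.5,"jaw":255}]'

```text
clock: 5.53
position: [0.4848, -0.038, 0.1418]
ee_rot: [2.516, 1.877, -0.011]
force: [0.7, 0.7, -1.8]
width: 0.131
```

```bash
sed -i 's/C=np.array(\[.5705,-.0642\])/C=np.array([.571,-.0648])/' h.py
python3 - <<'E'
from h import *
st()
d=grab('wrist','pics/wrist5.png');crop('pics/wrist5.png','pics/wc5.png',300,160,110,82,7)
st()
E
```

```text
t 5.5333 tcp [ 0.4848 -0.038   0.1418] yaw -16.54 tilt [-0.0071 -0.0021] orig(stand mm) [-90.3   0.6 120.9] nose [-14.8   0.9 120.8] F [ 0.7  0.7 -1.8] T [-0.11  0.12  0.01] w 12.1
t 5.5833 tcp [ 0.4841 -0.0379  0.1416] yaw -16.55 tilt [-0.0072 -0.003 ] orig(stand mm) [-91.    0.5 120.7] nose [-15.5   0.8 120.5] F [ 0.4 -0.4 -0.8] T [-0.1   0.12 -0.03] w 11.9
```

View pics/wc5.png

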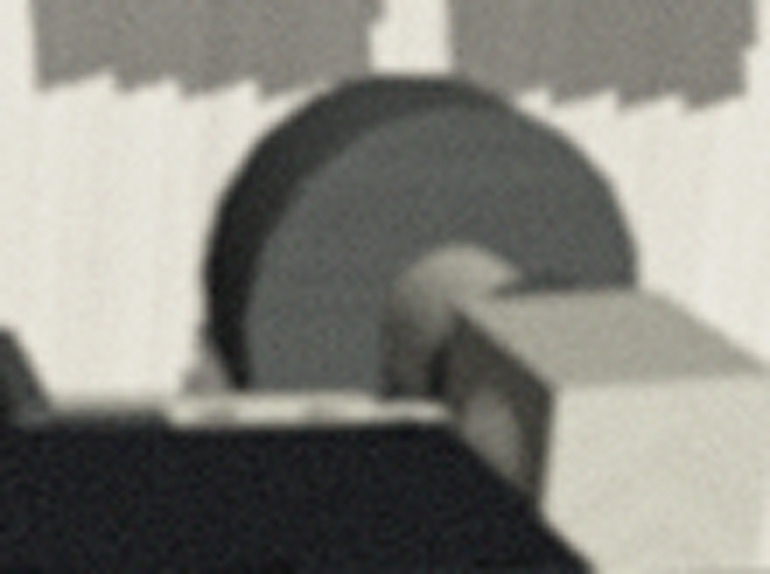

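Call:
arm_command --deltas '[{"xyz":[-0.05,0.15,0],"turn":0,"jaw":255},{"xyz":[-0.05,0.3,0],"turn":0,"jaw":255},{"xyz":[-0.05,0.4,0],"turn":0,"jaw":255}]'

```text
clock: 5.83
position: [0.4878, -0.0396, 0.1416]
ee_rot: [2.517, 1.877, -0.012]
force: [0.4, 0.4, -1.8]
width: 0.13
```

Call:
arm_command --deltas '[{"xyz":[0,0.1,0],"turn":0,"jaw":255},{"xyz":[0,0.2,0],"turn":0,"jaw":255},{"xyz":[0,0.2,0],"turn":0,"jaw":255}]'

```text
clock: 6.08
position: [0.4899, -0.0402, 0.1416]
ee_rot: [2.517, 1.877, -0.012]
force: [0.5, 0.6, -1.6]
width: 0.128
```

```bash
python3 -c "
from h import *
st()"
```

```text
t 6.0833 tcp [ 0.4899 -0.0402  0.1416] yaw -16.56 tilt [-0.0072 -0.0029] orig(stand mm) [-84.8  -0.  120.7] nose [ -9.3   0.3 120.5] F [ 0.5  0.6 -1.6] T [-0.12  0.02 -0.02] w 11.8
```

Call:
arm_command --deltas '[{"xyz":[0,0.1,0],"turn":0,"jaw":255},{"xyz":[0,0.2,0],"turn":0,"jaw":255},{"xyz":[0,0.2,0],"turn":0,"jaw":255}]'

```text
clock: 6.33
position: [0.4921, -0.0408, 0.1417]
ee_rot: [2.516, 1.877, -0.012]
force: [0.4, -0.7, -1.5]
width: 0.134
```

Call:
arm_command --deltas '[{"xyz":[0,0.1,0],"turn":0,"jaw":255},{"xyz":[0,0.2,0],"turn":0,"jaw":255},{"xyz":[0,0.2,0],"turn":0,"jaw":255}]'

```text
clock: 6.58
position: [0.4943, -0.0415, 0.1417]
ee_rot: [2.516, 1.877, -0.011]
force: [0.0, -0.0, -0.6]
width: 0.131
```

```bash
python3 -c "
from h import *
st()"
```

```text
t 6.5833 tcp [ 0.4943 -0.0415  0.1417] yaw -16.56 tilt [-0.0072 -0.0024] orig(stand mm) [-80.3   0.  120.8] nose [ -4.8   0.3 120.6] F [ 0.  -0.  -0.6] T [ 0.01  0.05 -0.02] w 12.1
```

Ball nose is in with no force. Now the shank's edge.

Call:
arm_command --deltas '[{"xyz":[0,0.1,0],"turn":0,"jaw":255},{"xyz":[0,0.2,0],"turn":0,"jaw":255},{"xyz":[0,0.2,0],"turn":0,"jaw":255}]'

```text
clock: 6.83
position: [0.4964, -0.0421, 0.1417]
ee_rot: [2.516, 1.877, -0.011]
force: [0.7, 0.1, -0.9]
width: 0.128
```

Call:
arm_command --deltas '[{"xyz":[0,0.1,0],"turn":0,"jaw":255},{"xyz":[0,0.2,0],"turn":0,"jaw":255},{"xyz":[0,0.2,0],"turn":0,"jaw":255}]'

```text
clock: 7.08
position: [0.4985, -0.0428, 0.1417]
ee_rot: [2.516, 1.877, -0.011]
force: [-0.4, -1.2, -1.2]
width: 0.13
```

```bash
python3 -c "
from h import *
st()"
```

```text
t 7.0833 tcp [ 0.4985 -0.0428  0.1417] yaw -16.57 tilt [-0.0074 -0.0021] orig(stand mm) [-7.580e+01 -1.000e-01  1.208e+02] nose [ -0.3   0.2 120.6] F [-0.4 -1.2 -1.2] T [-0.22  0.09 -0.04] w 11.9
```

Call:
arm_command --deltas '[{"xyz":[0,0.1,0],"turn":0,"jaw":255},{"xyz":[0,0.2,0],"turn":0,"jaw":255},{"xyz":[0,0.3,0],"turn":0,"jaw":255}]'

```text
clock: 7.33
position: [0.5015, -0.0438, 0.1417]
ee_rot: [2.516, 1.876, -0.011]
force: [0.3, -0.9, -1.7]
width: 0.126
```

Call:
arm_command --deltas '[{"xyz":[0,0.1,0],"turn":0,"jaw":255},{"xyz":[0,0.2,0],"turn":0,"jaw":255},{"xyz":[0,0.3,0],"turn":0,"jaw":255}]'

```text
clock: 7.58
position: [0.5044, -0.0448, 0.1417]
ee_rot: [2.516, 1.876, -0.011]
force: [-0.8, -0.4, -1.0]
width: 0.126
```

```bash
python3 -c "
from h import *
st()"
```

```text
t 7.5833 tcp [ 0.5044 -0.0448  0.1417] yaw -16.58 tilt [-0.0075 -0.002 ] orig(stand mm) [-69.6  -0.2 120.8] nose [5.900e+00 1.000e-01 1.206e+02] F [-0.8 -0.4 -1. ] T [-0.25  0.21 -0.08] w 11.5
```

Call:
arm_command --deltas '[{"xyz":[0,0.15,0],"turn":0,"jaw":255},{"xyz":[0,0.3,0],"turn":0,"jaw":255},{"xyz":[0,0.5,0],"turn":0,"jaw":255}]'

```text
clock: 7.83
position: [0.5094, -0.0462, 0.1417]
ee_rot: [2.516, 1.876, -0.011]
force: [-0.9, -1.2, -0.7]
width: 0.13
```

Call:
arm_command --deltas '[{"xyz":[0,0.15,0],"turn":0,"jaw":255},{"xyz":[0,0.3,0],"turn":0,"jaw":255},{"xyz":[0,0.5,0],"turn":0,"jaw":255}]'

```text
clock: 8.08
position: [0.5142, -0.0477, 0.1417]
ee_rot: [2.516, 1.876, -0.012]
force: [-0.8, -0.5, -1.3]
width: 0.128
```

Call:
arm_command --deltas '[{"xyz":[0,0.15,0],"turn":0,"jaw":255},{"xyz":[0,0.3,0],"turn":0,"jaw":255},{"xyz":[0,0.4,0],"turn":0,"jaw":255}]'

```text
clock: 8.33
position: [0.5183, -0.0489, 0.1417]
ee_rot: [2.516, 1.876, -0.012]
force: [-1.0, -0.5, -0.2]
width: 0.128
```

```bash
python3 -c "
from h import *
st()"
```

```text
t 8.3333 tcp [ 0.5183 -0.0489  0.1417] yaw -16.58 tilt [-0.0076 -0.0021] orig(stand mm) [-55.1  -0.2 120.8] nose [2.040e+01 1.000e-01 1.206e+02] F [-1.  -0.5 -0.2] T [-0.3   0.16 -0.09] w 11.8
```

Call:
arm_command --deltas '[{"xyz":[0,0.15,0],"turn":0,"jaw":255},{"xyz":[0,0.3,0],"turn":0,"jaw":255},{"xyz":[0,0.4,0],"turn":0,"jaw":255}]'

```text
clock: 8.58
position: [0.5223, -0.0501, 0.1417]
ee_rot: [2.516, 1.876, -0.011]
force: [-0.5, -0.4, -0.7]
width: 0.127
```

Call:
arm_command --deltas '[{"xyz":[0,0.1,0],"turn":0,"jaw":255},{"xyz":[0,0.2,0],"turn":0,"jaw":255},{"xyz":[0,0.3,0],"turn":0,"jaw":255}]'

```text
clock: 8.83
position: [0.5253, -0.051, 0.1416]
ee_rot: [2.516, 1.876, -0.011]
force: [0.2, -1.1, -2.1]
width: 0.13
```

```bash
python3 -c "
from h import *
st()"
```

```text
t 8.8333 tcp [ 0.5253 -0.051   0.1416] yaw -16.58 tilt [-0.0076 -0.002 ] orig(stand mm) [-47.8  -0.2 120.7] nose [2.770e+01 1.000e-01 1.206e+02] F [ 0.2 -1.1 -2.1] T [-0.25  0.19 -0.01] w 12.0
```

Call:
arm_command --deltas '[{"xyz":[0,0.1,0],"turn":0,"jaw":255},{"xyz":[0,0.2,0],"turn":0,"jaw":255}]'

```text
clock: 9.0
position: [0.5273, -0.0516, 0.1417]
ee_rot: [2.516, 1.876, -0.011]
force: [0.3, -1.9, -1.0]
width: 0.125
```

Call:
arm_command --deltas '[{"xyz":[0,0.1,0],"turn":0,"jaw":255},{"xyz":[0,0.15,0],"turn":0,"jaw":255}]'

```text
clock: 9.17
position: [0.5289, -0.0521, 0.1416]
ee_rot: [2.516, 1.876, -0.011]
force: [0.1, 0.2, -1.0]
width: 0.128
```

```bash
python3 -c "
from h import *
st()"
```

```text
t 9.1667 tcp [ 0.5289 -0.0521  0.1416] yaw -16.58 tilt [-0.0077 -0.0019] orig(stand mm) [-44.   -0.2 120.7] nose [3.150e+01 1.000e-01 1.206e+02] F [ 0.1  0.2 -1. ] T [-0.29  0.21 -0.  ] w 11.8
```

No contact yet at the nominal seat (C is uncertain by 1–2 mm). Continuing in 1 mm steps.

Call:
arm_command --deltas '[{"xyz":[0,0.1,0],"turn":0,"jaw":255},{"xyz":[0,0.1,0],"turn":0,"jaw":255}]'

```text
clock: 9.33
position: [0.5298, -0.0523, 0.1416]
ee_rot: [2.516, 1.876, -0.012]
force: [-0.8, -1.1, -1.2]
width: 0.127
```

Call:
arm_command --deltas '[{"xyz":[0,0.1,0],"turn":0,"jaw":255},{"xyz":[0,0.1,0],"turn":0,"jaw":255}]'

```text
clock: 9.5
position: [0.5301, -0.0524, 0.1415]
ee_rot: [2.517, 1.877, -0.013]
force: [-5.1, 0.5, 2.1]
width: 0.131
```

```bash
python3 -c "
from h import *
st()"
```

```text
t 9.5 tcp [ 0.5301 -0.0524  0.1415] yaw -16.57 tilt [-0.0076 -0.0039] orig(stand mm) [-4.290e+01 -1.000e-01  1.206e+02] nose [ 32.6   0.2 120.3] F [-5.1  0.5  2.1] T [-0.02  1.02 -0.02] w 12.0
```

Shoulder contact felt (−5 N along the pin). Release and look.

Call:
arm_command --deltas '[{"xyz":[0,0.03,0],"turn":0,"jaw":255},{"xyz":[0,0.03,0],"turn":0,"jaw":240},{"xyz":[0,0,0],"turn":0,"jaw":215},{"xyz":[0,0,0],"turn":0,"jaw":205},{"xyz":[0,0,0],"turn":0,"jaw":205}]'

```text
clock: 9.92
position: [0.5306, -0.0523, 0.1416]
ee_rot: [2.516, 1.877, -0.012]
force: [-1.1, 0.0, 0.2]
width: 0.19
```

Run:
```python
from h import *
st()
d=grab('wrist','pics/wrist6.png');e=grab('scene','pics/scene6.png')
crop('pics/scene6.png','pics/sc6.png',195,165,100,75,8)
```

```text
t 9.9167 tcp [ 0.5306 -0.0523  0.1416] yaw -16.56 tilt [-0.0074 -0.0029] orig(stand mm) [-4.240e+01  1.000e-01  1.207e+02] nose [ 33.1   0.4 120.5] F [-1.1  0.   0.2] T [-0.05  0.2  -0.02] w 17.5
```

View pics/sc6.png

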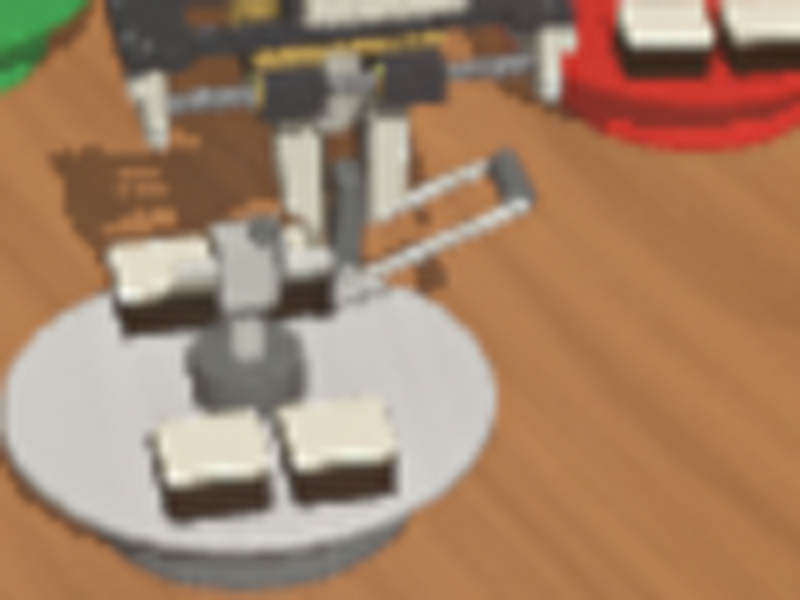

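View pics/wrist6.png

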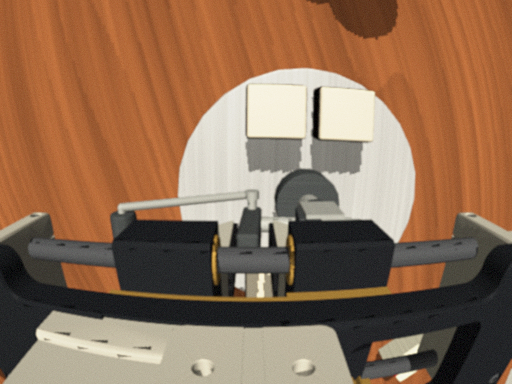

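Pin is in, tongue over the head. Withdraw upward and move back and sideways to see pin and roller.

Call:
arm_command --deltas '[{"xyz":[0,0,-1],"turn":0,"jaw":205},{"xyz":[0,0,-3],"turn":0,"jaw":205},{"xyz":[0,0,-6],"turn":0,"jaw":180},{"xyz":[-2,-1,-7],"turn":0,"jaw":160},{"xyz":[-4,-3,-7],"turn":0,"jaw":160}]'

```text
clock: 10.43
position: [0.4943, -0.0822, 0.2154]
ee_rot: [2.511, 1.876, -0.004]
force: [0.6, -0.6, -0.1]
width: 0.349
```

Call:
arm_command --deltas '[{"xyz":[-1,-2,0],"turn":0,"jaw":160},{"xyz":[-1,-3,0],"turn":0,"jaw":160},{"xyz":[-1,-3,0],"turn":0,"jaw":160}]'

```text
clock: 10.68
position: [0.4613, -0.0831, 0.2162]
ee_rot: [2.512, 1.876, -0.002]
force: [0.2, -0.6, -0.2]
width: 0.369
```

Run:
```python
from h import *
st()
d=grab('wrist','pics/wrist7.png');e=grab('scene','pics/scene7.png')
crop('pics/scene7.png','pics/sc7.png',195,165,100,75,8)
crop('pics/wrist7.png','pics/wc7.png',130,80,230,150,3.4)
```

```text
t 10.6833 tcp [ 0.4613 -0.0831  0.2162] yaw -16.52 tilt [-0.0048  0.0043] orig(stand mm) [-99.6 -49.3 195.3] nose [-24.1 -48.9 195.6] F [ 0.2 -0.6 -0.2] T [-0.04  0.1   0.01] w 33.9
```

View pics/sc7.png

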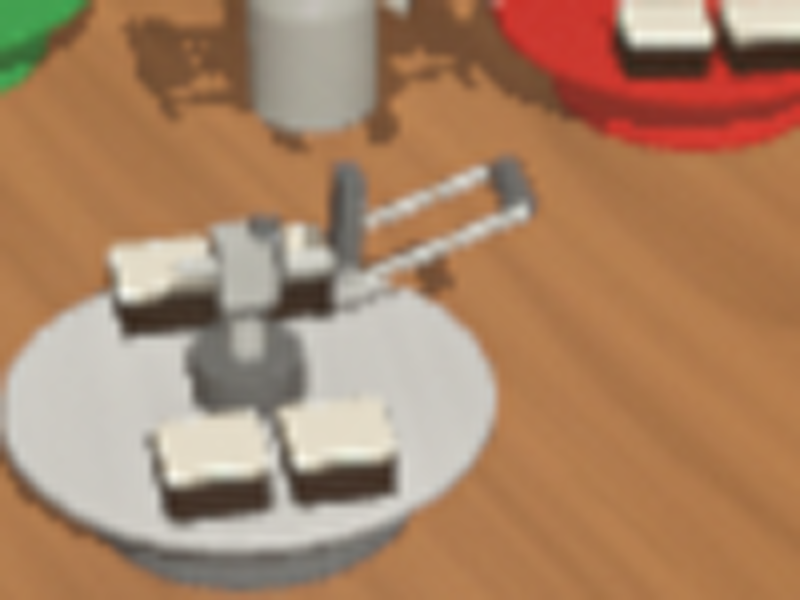

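View pics/wc7.png

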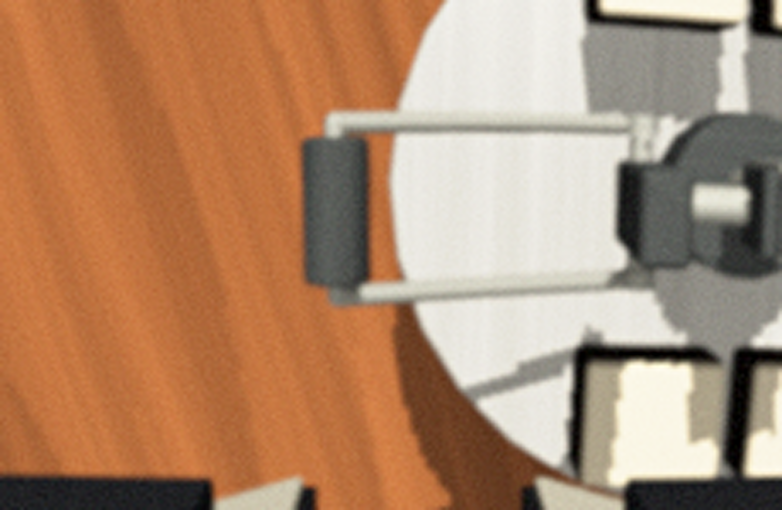

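Roller at wrist (228.8,142.1), plate top at (322,143). Measuring roller, plate top and head.

Run:
```python
from h import *
d=dict(np.load('pics/last_wrist.npz'))
q=np.array([wpt(d,u,v) for v in range(132,153,2) for u in range(224,234)]);print('roller depth',np.median(q,0),np.percentile(q[:,2],90))
print('roller',wplane(d,228.8,142.1,np.percentile(q[:,2],90)-.002))
q=np.array([wpt(d,u,v) for v in range(131,156,2) for u in range(323,330)]);print('plate top',np.median(q,0),np.percentile(q[:,2],90))
crop('pics/wrist7.png','pics/wc7b.png',300,100,110,82,7)
e=dict(np.load('pics/last_scene.npz'))
print('roller scene pred',(np.array(proj(e,(.4554,-.0302,.1355)))-[195,165])*8)
```

```text
roller depth [ 0.45778087 -0.03149066  0.15033971] 0.15120087909495294
roller [ 0.45784532 -0.03166316  0.14920088]
plate top [ 0.52660239 -0.05083119  0.16066181] 0.16159131596691095
roller scene pred [510.83779377 203.22931695]
```

View pics/wc7b.png

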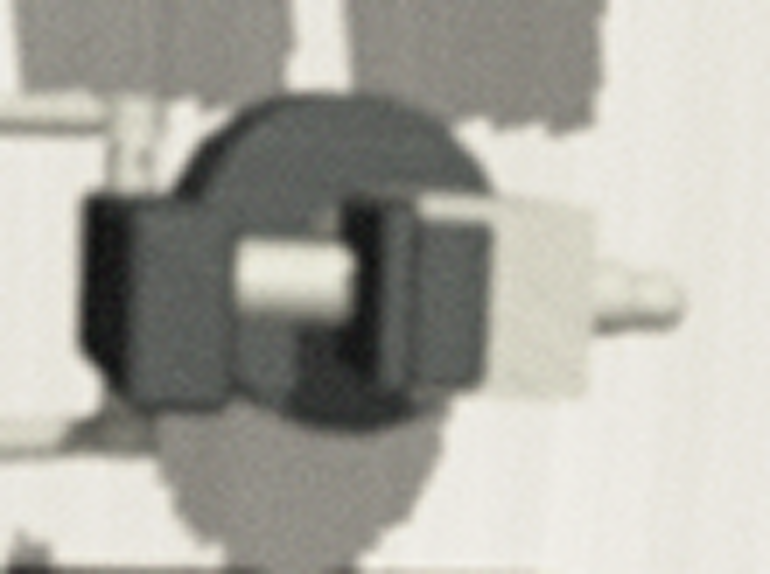

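Roller centre ≈ (0.4578,-0.0317,0.143): 79.7 mm from the hinge, as it must be. Going to pinch it.

Call:
arm_command --deltas '[{"xyz":[2.4,-0.9,1],"turn":0,"jaw":160},{"xyz":[4.8,-1.8,2.5],"turn":0,"jaw":160},{"xyz":[4.8,-1.8,4.5],"turn":0,"jaw":160},{"xyz":[4.8,-1.8,4.5],"turn":0,"jaw":160}]'

```text
clock: 11.12
position: [0.4595, -0.0295, 0.168]
ee_rot: [2.507, 1.884, -0.008]
force: [-1.0, -0.2, 0.3]
width: 0.372
```

Run:
```python
from h import *
s=observe();st(s);M=R.from_rotvec(s['ee_rot']).as_matrix()
print((M.T@(np.array([.4577,-.0317,.129])-s['position'])*100).round(2))
```

```text
t 11.1167 tcp [ 0.4595 -0.0295  0.168 ] yaw -16.14 tilt [-0.0073  0.0017] orig(stand mm) [-116.9    1.5  147.1] nose [-41.5   2.3 147.2] F [-1.  -0.2  0.3] T [-0.03  0.12 -0.02] w 34.2
[-0.24 -0.11  3.9 ]
```

Call:
arm_command --deltas '[{"xyz":[-0.24,-0.1,1.3],"turn":0,"jaw":160},{"xyz":[-0.24,-0.1,2.6],"turn":0,"jaw":160},{"xyz":[-0.24,-0.1,3.9],"turn":0,"jaw":160},{"xyz":[-0.24,-0.1,3.9],"turn":0,"jaw":160}]'

```text
clock: 11.45
position: [0.4577, -0.0322, 0.1278]
ee_rot: [2.507, 1.884, -0.012]
force: [-1.0, -0.9, -0.7]
width: 0.371
```

Call:
arm_command --deltas '[{"xyz":[0,0,0],"turn":0,"jaw":190},{"xyz":[0,0,0],"turn":0,"jaw":220},{"xyz":[0,0,0],"turn":0,"jaw":230},{"xyz":[0,0,0],"turn":0,"jaw":240},{"xyz":[0,0,0],"turn":0,"jaw":240}]' --force 10

```text
clock: 11.87
position: [0.4578, -0.0322, 0.1283]
ee_rot: [2.507, 1.884, -0.011]
force: [-0.6, -0.3, 0.6]
width: 0.169
```

Run:
```python
from h import *
st()
d=grab('wrist','pics/wrist8.png');e=grab('scene','pics/scene8.png')
crop('pics/scene8.png','pics/sc8.png',195,150,100,75,8)
```

```text
t 11.8667 tcp [ 0.4578 -0.0322  0.1283] yaw -16.16 tilt [-0.0087  0.    ] orig(stand mm) [-117.8   -1.6  107.4] nose [-42.3  -0.8 107.4] F [-0.6 -0.3  0.6] T [-0.08  0.24  0.01] w 15.6
```

View pics/sc8.png

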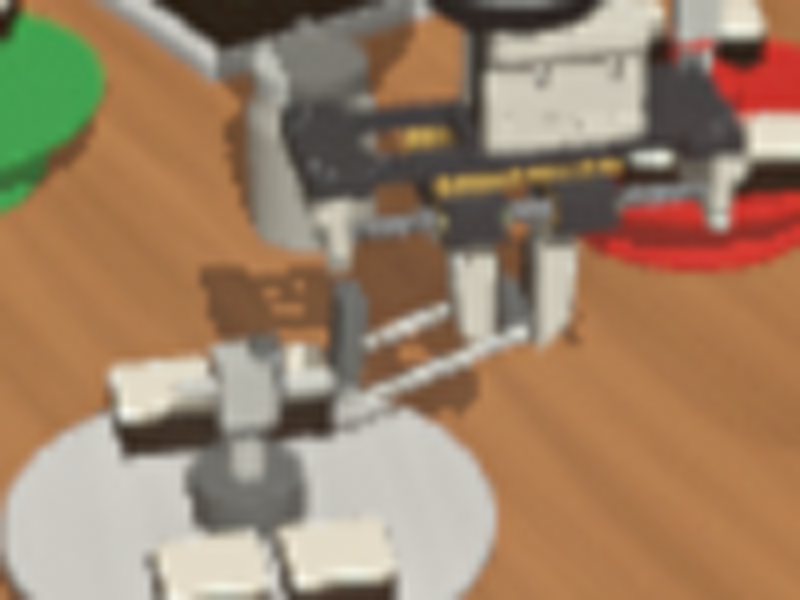

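Call:
arm_command --deltas '[{"xyz":[0,0.38,-0.88],"turn":0,"jaw":240},{"xyz":[0,0.86,-1.71],"turn":0,"jaw":240},{"xyz":[0,1.43,-2.48],"turn":0,"jaw":240},{"xyz":[0,2.09,-3.18],"turn":0,"jaw":240},{"xyz":[0,2.83,-3.79],"turn":0,"jaw":240}]'

```text
clock: 12.38
position: [0.4859, -0.0399, 0.1671]
ee_rot: [2.507, 1.884, -0.01]
force: [-0.7, 0.2, 0.8]
width: 0.168
```

```bash
cat >> h.py <<'E'
O=np.array([.530,-.0524,.1165])
def ro():
    s=observe();M=R.from_rotvec(s['ee_rot']).as_matrix();r=s['position']+[0,0,.0145];v=r-O
    sx=v[0]*np.cos(ax)+v[1]*np.sin(ax);print('roller s,lat,z mm',np.round([sx*1e3,(-v[0]*np.sin(ax)+v[1]*np.cos(ax))*1e3,v[2]*1e3],1),'r',round(np.hypot(sx,v[2])*1e3,1),'phi',round(np.arctan2(v[2],sx),3),'F',s['force'].round(1),'w',round(s['width']*92,1),s['clock'])
E
python3 - <<'E'
from h import *
ro();st()
e=grab('scene','pics/scene9.png')
crop('pics/scene9.png','pics/sc9.png',195,150,100,75,8)
E
```

```text
roller s,lat,z mm [-45.8  -0.8  65.1] r 79.6 phi 2.184 F [-0.7  0.2  0.8] w 15.4 12.3833
t 12.3833 tcp [ 0.4859 -0.0399  0.1671] yaw -16.15 tilt [-0.0084  0.0008] orig(stand mm) [-88.6  -1.  146.2] nose [-1.310e+01 -1.000e-01  1.462e+02] F [-0.7  0.2  0.8] T [-0.16  0.31 -0.05] w 15.4
```

View pics/sc9.png

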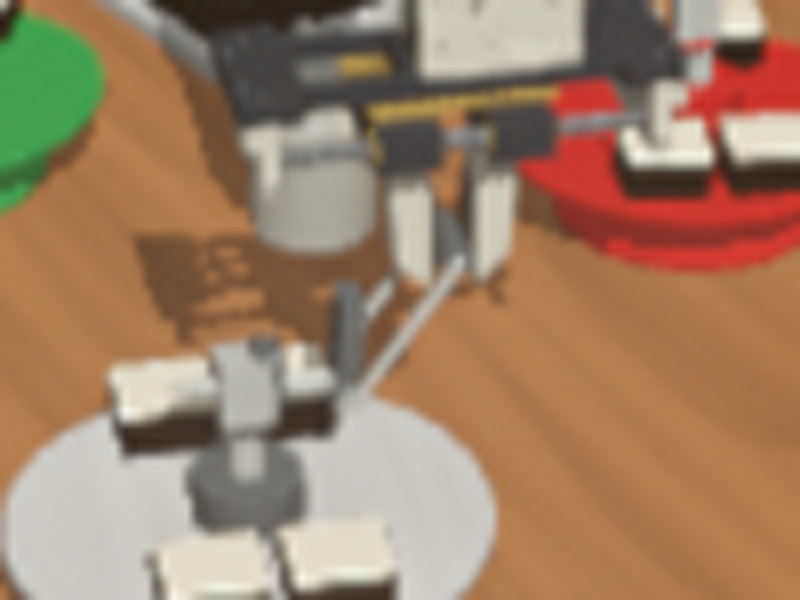

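Loop swings up with the roller, no force. Continuing over the top.

Call:
arm_command --deltas '[{"xyz":[0,0.68,-0.47],"turn":0,"jaw":240},{"xyz":[0,1.54,-0.89],"turn":0,"jaw":240},{"xyz":[0,2.46,-1.2],"turn":0,"jaw":240},{"xyz":[0,3.39,-1.4],"turn":0,"jaw":240},{"xyz":[0,4.35,-1.49],"turn":0,"jaw":240}]'

```text
clock: 12.85
position: [0.5309, -0.0527, 0.1833]
ee_rot: [2.505, 1.882, -0.006]
force: [-0.3, 0.3, -0.7]
width: 0.168
```

Call:
arm_command --deltas '[{"xyz":[0,0.96,0.03],"turn":0,"jaw":240},{"xyz":[0,1.9,0.18],"turn":0,"jaw":240},{"xyz":[0,2.83,0.43],"turn":0,"jaw":240},{"xyz":[0,3.72,0.8],"turn":0,"jaw":240},{"xyz":[0,4.55,1.27],"turn":0,"jaw":240}]'

```text
clock: 13.27
position: [0.5755, -0.0657, 0.1702]
ee_rot: [2.505, 1.882, -0.007]
force: [-0.7, -0.4, -0.7]
width: 0.169
```

Run:
```python
from h import *
ro()
e=grab('scene','pics/scene10.png')
crop('pics/scene10.png','pics/sc10.png',195,150,100,75,8)
```

```text
roller s,lat,z mm [47.4  0.4 68.2] r 83.1 phi 0.963 F [-0.7 -0.4 -0.7] w 15.6 13.2667
```

View pics/sc10.png

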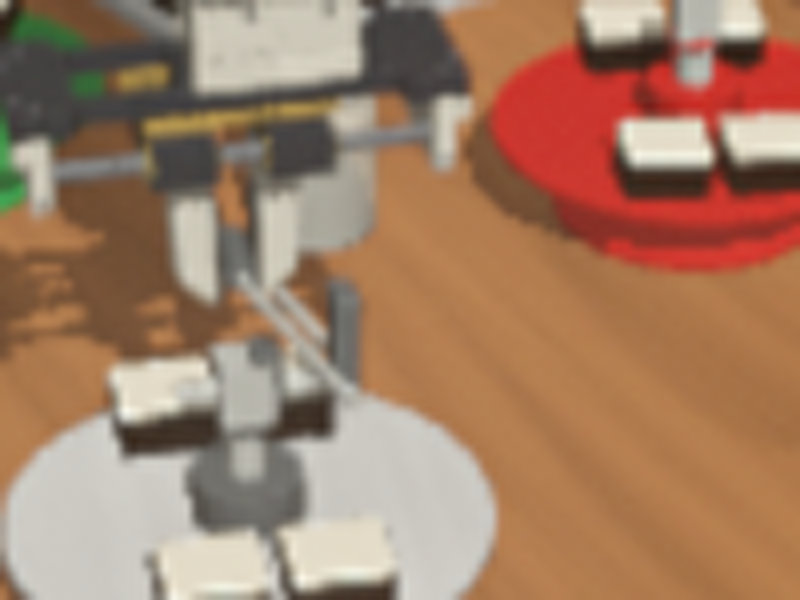

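Call:
arm_command --deltas '[{"xyz":[0,0.4,0.6],"turn":0,"jaw":240},{"xyz":[0,0.83,1.15],"turn":0,"jaw":240},{"xyz":[0,1.25,1.6],"turn":0,"jaw":240},{"xyz":[0,1.6,2.0],"turn":0,"jaw":240},{"xyz":[0,1.6,2.0],"turn":0,"jaw":240}]'

```text
clock: 13.73
position: [0.5918, -0.0708, 0.1484]
ee_rot: [2.505, 1.882, -0.009]
force: [0.8, -1.1, 0.2]
width: 0.17
```

Call:
arm_command --deltas '[{"xyz":[0,0,0],"turn":0,"jaw":225},{"xyz":[0,0,0],"turn":0,"jaw":200},{"xyz":[0,0,0],"turn":0,"jaw":185},{"xyz":[0,0,-1],"turn":0,"jaw":180},{"xyz":[0,0,-3],"turn":0,"jaw":180}]'

```text
clock: 14.15
position: [0.5903, -0.07, 0.1775]
ee_rot: [2.507, 1.884, -0.013]
force: [-0.0, 0.4, 0.3]
width: 0.287
```

Run:
```python
from h import *
ro();st()
e=grab('scene','pics/scene11.png')
crop('pics/scene11.png','pics/sc11.png',195,150,100,75,8)
e=grab('wrist','pics/wrist11.png')
```

```text
roller s,lat,z mm [62.8  0.5 75.5] r 98.2 phi 0.877 F [-0.   0.4  0.3] w 26.4 14.15
t 14.15 tcp [ 0.5903 -0.07    0.1775] yaw -16.15 tilt [-0.0102 -0.0007] orig(stand mm) [ 19.9   0.4 156.6] nose [ 95.4   1.2 156.5] F [-0.   0.4  0.3] T [-0.1   0.09 -0.02] w 26.4
```

View pics/sc11.png

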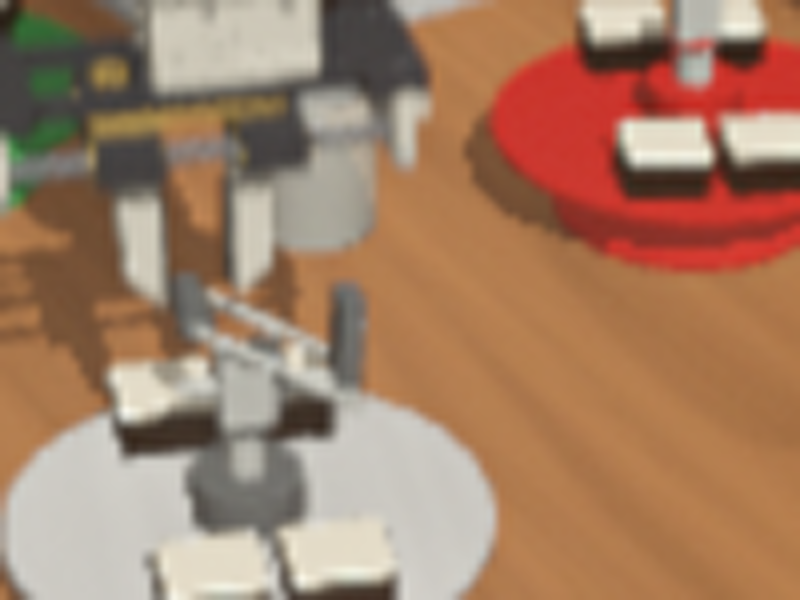

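View pics/wrist11.png

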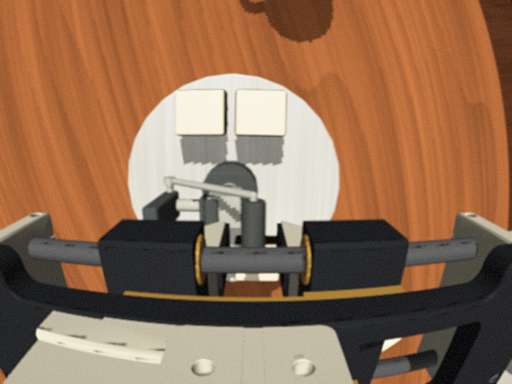

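Loop stands at φ≈0.6 over the head; roller released. I'll turn the tool 90° and press with the fingers 17 mm apart, straddling the nose, on the roller's two ends.

Run:
```python
from h import *
s=observe();print(s['joints'].round(2))
d=dict(np.load('pics/last_wrist.npz'))
q=np.array([wpt(d,u,v) for v in range(203,218) for u in range(248,260)]);print('roller top',np.median(q,0),np.percentile(q[:,2],90))
c=np.array([np.cos(ax),np.sin(ax)]);print('s',(np.median(q,0)[:2]-O[:2])@c)
```

```text
[-0.35  0.46  0.54  1.74 -0.26  1.01 -0.  ]
roller top [ 0.59668699 -0.05893187  0.16986542] 0.17084557122092114
s 0.06572867582933478
```

Call:
arm_command --deltas '[{"xyz":[0,0.2,-1],"turn":0,"jaw":190},{"xyz":[0,0.5,-3],"turn":0,"jaw":208},{"xyz":[0,1,-4],"turn":7,"jaw":208},{"xyz":[0,1.5,-4],"turn":14,"jaw":208},{"xyz":[0,1.5,-4],"turn":21,"jaw":208}]'

```text
clock: 14.67
position: [0.6088, -0.0748, 0.2234]
ee_rot: [2.807, 1.384, 0.004]
force: [0.5, 0.2, -0.9]
width: 0.188
```

Call:
arm_command --deltas '[{"xyz":[0,0,0],"turn":7,"jaw":208},{"xyz":[0,0,0],"turn":14,"jaw":208},{"xyz":[0,0,0],"turn":21,"jaw":208},{"xyz":[0,0,0],"turn":28,"jaw":208},{"xyz":[0,0,0],"turn":35,"jaw":208}]'

```text
clock: 15.08
position: [0.6086, -0.0746, 0.2238]
ee_rot: [3.096, 0.467, 0.01]
force: [0.5, 0.1, 0.2]
width: 0.186
```

Call:
arm_command --deltas '[{"xyz":[0,0,0],"turn":7,"jaw":208},{"xyz":[0,0,0],"turn":14,"jaw":208},{"xyz":[0,0,0],"turn":21,"jaw":208},{"xyz":[0,0,0],"turn":28,"jaw":208},{"xyz":[0,0,0],"turn":34,"jaw":208}]'

```text
clock: 15.5
position: [0.6086, -0.0742, 0.2241]
ee_rot: [3.099, -0.468, 0.015]
force: [0.2, 0.2, -0.6]
width: 0.184
```

Run:
```python
from h import *
ro();st();print(R.from_rotvec(observe()['ee_rot']).as_matrix().round(3))
e=grab('wrist','pics/wrist12.png')
```

```text
roller s,lat,z mm [ 81.5   1.9 122.1] r 146.8 phi 0.982 F [ 0.2  0.2 -0.6] w 16.9 15.5
t 15.5 tcp [ 0.6086 -0.0742  0.2241] yaw -107.18 tilt [0.0104 0.0056] orig(stand mm) [ 38.9   1.8 203.2] nose [ 38.4 -73.7 203.6] F [ 0.2  0.2 -0.6] T [-0.02  0.23 -0.02] w 16.9
[[ 0.955 -0.295  0.008]
 [-0.295 -0.955 -0.008]
 [ 0.01   0.006 -1.   ]]
```

View pics/wrist12.png

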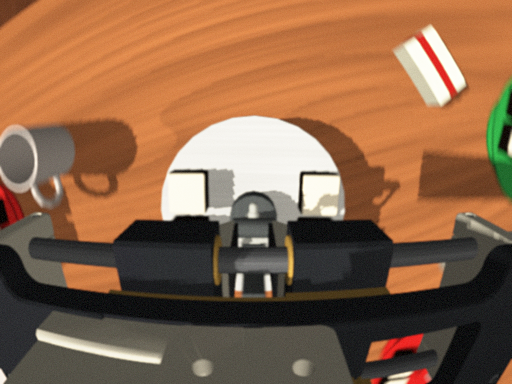

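Call:
arm_command --deltas '[{"xyz":[-0.4,0.19,1.5],"turn":0,"jaw":208},{"xyz":[-0.8,0.19,3],"turn":0,"jaw":208},{"xyz":[-0.8,0.19,4.2],"turn":0,"jaw":208},{"xyz":[-0.8,0.19,4.7],"turn":0,"jaw":208},{"xyz":[-0.8,0.19,4.7],"turn":0,"jaw":208}]'

```text
clock: 15.97
position: [0.6003, -0.0734, 0.1758]
ee_rot: [3.098, -0.476, 0.012]
force: [1.0, -0.5, 0.3]
width: 0.188
```

Run:
```python
from h import *
ro();st()
e=grab('scene','pics/scene13.png')
crop('pics/scene13.png','pics/sc13.png',185,150,100,75,8)
```

```text
roller s,lat,z mm [73.3  0.2 73.8] r 104.0 phi 0.789 F [ 1.  -0.5  0.3] w 17.3 15.9667
t 15.9667 tcp [ 0.6003 -0.0734  0.1758] yaw -107.46 tilt [0.0084 0.0059] orig(stand mm) [3.070e+01 1.000e-01 1.549e+02] nose [ 29.8 -75.4 155.3] F [ 1.  -0.5  0.3] T [ 0.    0.15 -0.02] w 17.3
```

View pics/sc13.png

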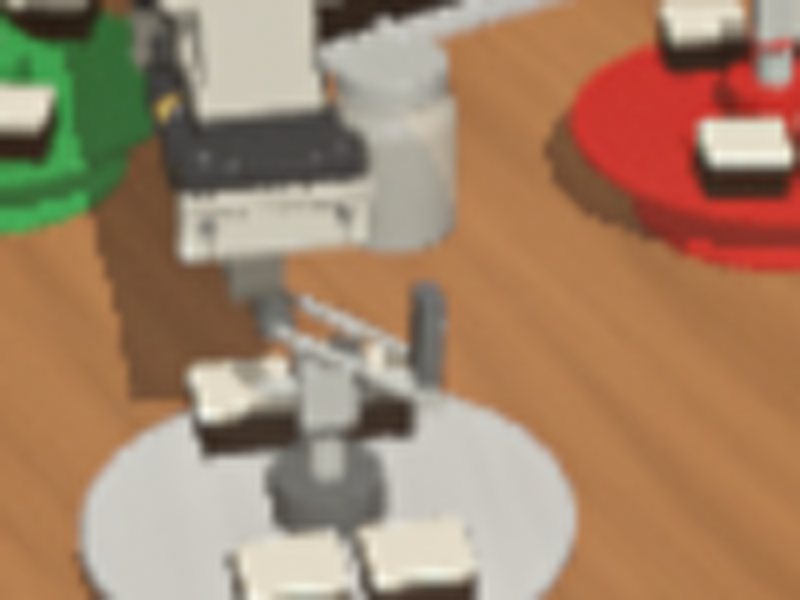

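Finger tips just over the roller. Pressing the loop down along its arc.

Call:
arm_command --deltas '[{"xyz":[0.1,0,0.6],"turn":0,"jaw":208},{"xyz":[0.2,0,1.2],"turn":0,"jaw":208},{"xyz":[0.3,0,1.8],"turn":0,"jaw":208},{"xyz":[0.5,0,2.3],"turn":0,"jaw":208},{"xyz":[0.6,0,2.8],"turn":0,"jaw":208}]'

```text
clock: 16.43
position: [0.6069, -0.0758, 0.1482]
ee_rot: [3.098, -0.476, 0.013]
force: [1.1, -0.3, 0.3]
width: 0.185
```

Run:
```python
from h import *
ro();st()
e=grab('scene','pics/scene14.png')
crop('pics/scene14.png','pics/sc14.png',185,150,100,75,8)
```

```text
roller s,lat,z mm [80.4 -0.2 46.2] r 92.7 phi 0.521 F [ 1.1 -0.3  0.3] w 17.0 16.4333
t 16.4333 tcp [ 0.6069 -0.0758  0.1482] yaw -107.48 tilt [0.0095 0.0059] orig(stand mm) [ 37.8  -0.3 127.3] nose [ 36.9 -75.8 127.7] F [ 1.1 -0.3  0.3] T [-0.01  0.24 -0.06] w 17.0
```

View pics/sc14.png

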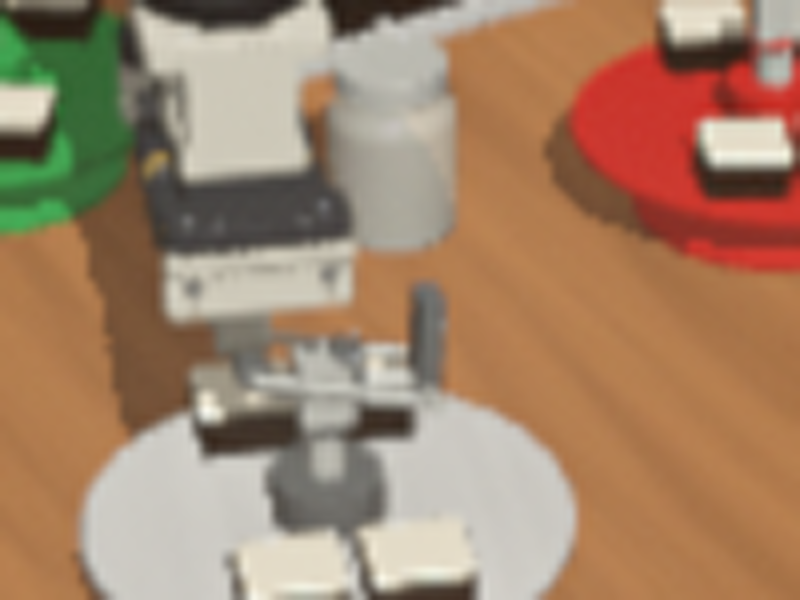

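Call:
arm_command --deltas '[{"xyz":[0.1,0,0.3],"turn":0,"jaw":208},{"xyz":[0.2,0,0.6],"turn":0,"jaw":208},{"xyz":[0.3,0,0.8],"turn":0,"jaw":208}]'

```text
clock: 16.73
position: [0.6095, -0.0767, 0.1389]
ee_rot: [3.098, -0.476, 0.011]
force: [-0.0, 0.2, 0.5]
width: 0.181
```

Call:
arm_command --deltas '[{"xyz":[0.05,0,0.1],"turn":0,"jaw":208},{"xyz":[0.1,0,0.2],"turn":0,"jaw":208}]'

```text
clock: 16.9
position: [0.6106, -0.0771, 0.1368]
ee_rot: [3.098, -0.476, 0.011]
force: [0.2, -0.1, 0.4]
width: 0.184
```

Call:
arm_command --deltas '[{"xyz":[0.05,0,0.1],"turn":0,"jaw":208},{"xyz":[0.1,0,0.2],"turn":0,"jaw":208}]'

```text
clock: 17.07
position: [0.6118, -0.0775, 0.135]
ee_rot: [3.098, -0.476, 0.012]
force: [0.8, 1.1, 0.9]
width: 0.184
```

Run:
```python
from h import *
ro();st()
```

```text
roller s,lat,z mm [85.6 -0.4 33. ] r 91.7 phi 0.368 F [0.8 1.1 0.9] w 16.9 17.0667
t 17.0667 tcp [ 0.6118 -0.0775  0.135 ] yaw -107.48 tilt [0.0089 0.0062] orig(stand mm) [ 42.9  -0.5 114.1] nose [ 42.  -76.  114.6] F [0.8 1.1 0.9] T [ 0.01  0.15 -0.01] w 16.9
```

Call:
arm_command --deltas '[{"xyz":[0,0,0.1],"turn":0,"jaw":208},{"xyz":[0,0,0.2],"turn":0,"jaw":208}]'

```text
clock: 17.23
position: [0.6121, -0.0776, 0.1332]
ee_rot: [3.098, -0.476, 0.013]
force: [0.5, -0.6, 0.8]
width: 0.182
```

Call:
arm_command --deltas '[{"xyz":[0,0,0.1],"turn":0,"jaw":208},{"xyz":[0,0,0.2],"turn":0,"jaw":208}]'

```text
clock: 17.4
position: [0.6122, -0.0776, 0.1311]
ee_rot: [3.098, -0.476, 0.014]
force: [0.0, 0.3, 1.0]
width: 0.184
```

Run:
```python
from h import *
ro()
e=grab('scene','pics/scene15.png')
crop('pics/scene15.png','pics/sc15.png',185,150,100,75,8)
```

```text
roller s,lat,z mm [86.  -0.4 29.1] r 90.8 phi 0.327 F [0.  0.3 1. ] w 16.9 17.4
```

View pics/sc15.png

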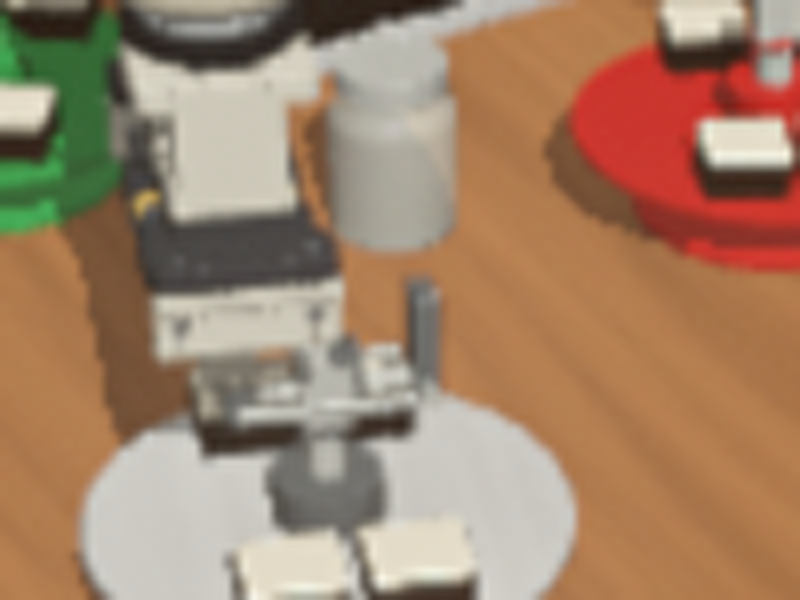

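Call:
arm_command --deltas '[{"xyz":[0,0,0.1],"turn":0,"jaw":208},{"xyz":[0,0,0.2],"turn":0,"jaw":208}]'

```text
clock: 17.62
position: [0.6118, -0.0775, 0.1287]
ee_rot: [3.098, -0.476, 0.012]
force: [-0.7, 0.1, -0.5]
width: 0.183
```

Call:
arm_command --deltas '[{"xyz":[0,0,0.1],"turn":0,"jaw":208},{"xyz":[0,0,0.2],"turn":0,"jaw":208}]'

```text
clock: 17.78
position: [0.6116, -0.0774, 0.1264]
ee_rot: [3.098, -0.476, 0.012]
force: [0.0, 0.4, 0.6]
width: 0.183
```

Call:
arm_command --deltas '[{"xyz":[0,0,0.1],"turn":0,"jaw":208},{"xyz":[0,0,0.2],"turn":0,"jaw":208}]'

```text
clock: 17.95
position: [0.6116, -0.0774, 0.1242]
ee_rot: [3.098, -0.476, 0.011]
force: [-0.5, -0.1, 0.3]
width: 0.18
```

Run:
```python
from h import *
ro()
e=grab('scene','pics/scene16.png')
crop('pics/scene16.png','pics/sc16.png',185,150,100,75,8)
```

```text
roller s,lat,z mm [85.3 -0.3 22.2] r 88.1 phi 0.254 F [-0.5 -0.1  0.3] w 16.6 17.95
```

View pics/sc16.png

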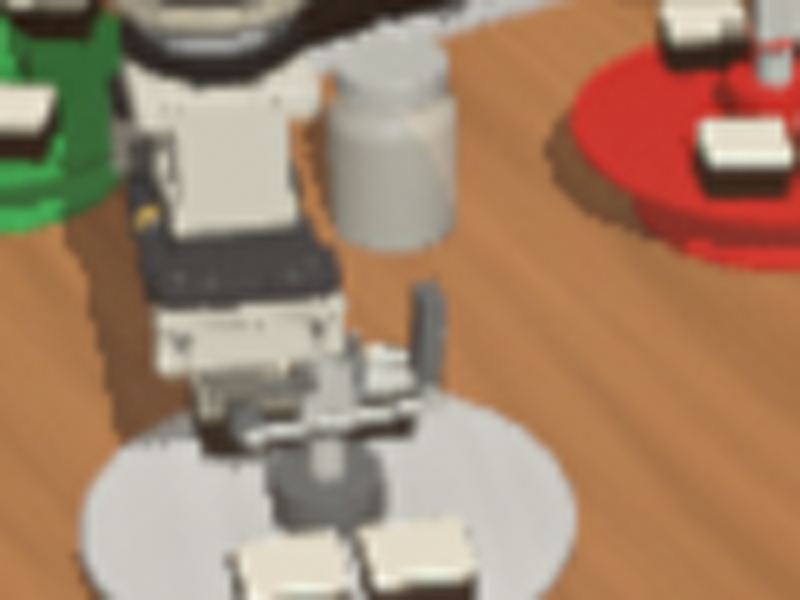

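The leg now slopes below the pin, and the force has dropped to nothing: probably snapped. Rise and look closely.

Call:
arm_command --deltas '[{"xyz":[0,0,-1],"turn":0,"jaw":208},{"xyz":[0,0,-3],"turn":0,"jaw":208},{"xyz":[0,0,-6],"turn":0,"jaw":208},{"xyz":[-2,2,-8.5],"turn":0,"jaw":208},{"xyz":[-4,4,-9],"turn":0,"jaw":208}]'

```text
clock: 18.42
position: [0.5629, -0.1037, 0.2182]
ee_rot: [3.097, -0.473, 0.02]
force: [0.5, -0.9, -0.0]
width: 0.181
```

Run:
```python
from h import *
ro()
e=grab('scene','pics/scene17.png');grab('wrist','pics/wrist17.png')
crop('pics/scene17.png','pics/sc17.png',185,150,100,75,8)
```

```text
roller s,lat,z mm [ 46.3 -39.7 116.2] r 125.1 phi 1.191 F [ 0.5 -0.9 -0. ] w 16.7 18.4167
```

View pics/sc17.png

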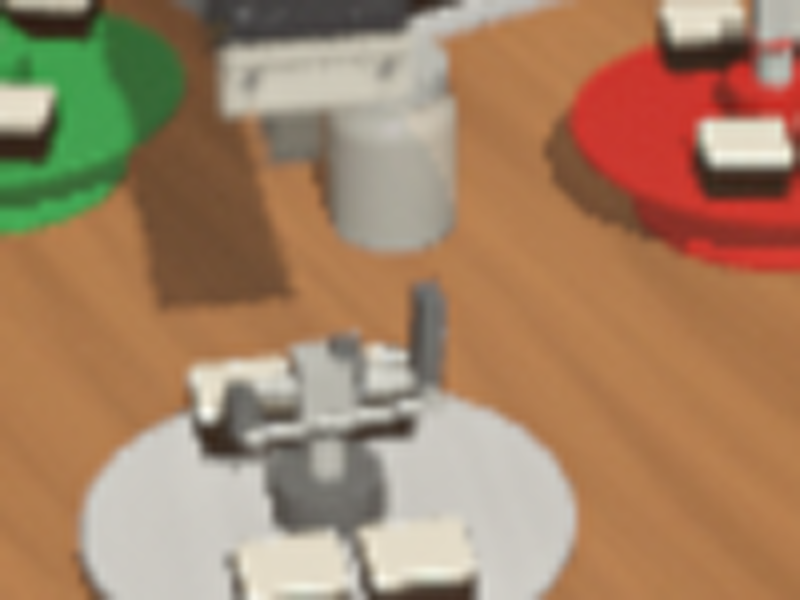

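View pics/wrist17.png

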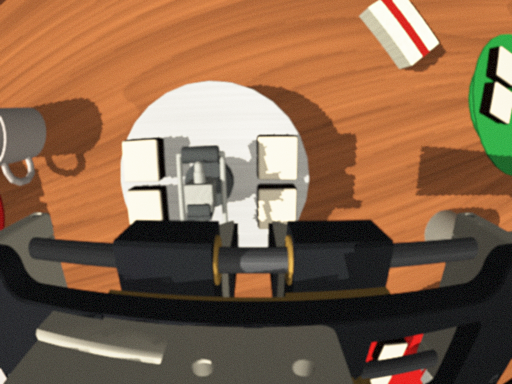

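Run:
```python
from h import *
crop('pics/wrist17.png','pics/wc17.png',160,130,90,100,6)
a=cv2.imread('pics/scene7.png')[150:225,185:285];b=cv2.imread('pics/scene17.png')[150:225,185:285]
cv2.imwrite('pics/cmp.png',np.hstack([cv2.resize(i[25:70,15:65],None,fx=8,fy=8,interpolation=cv2.INTER_CUBIC) for i in (a,b)]))
```

```text
(no output)
```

View pics/wc17.png

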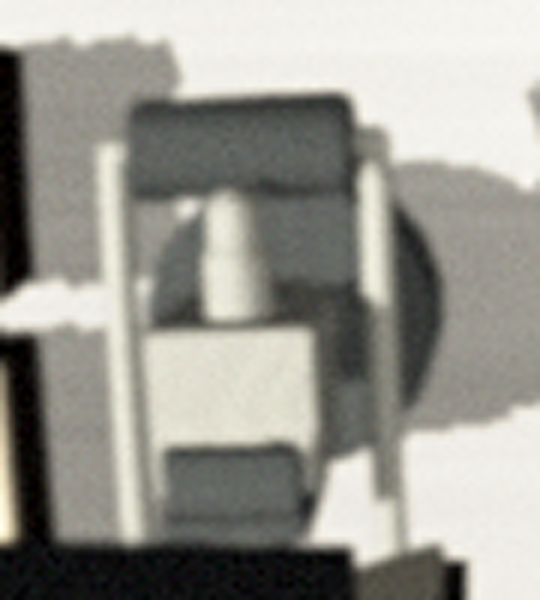

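View pics/cmp.png

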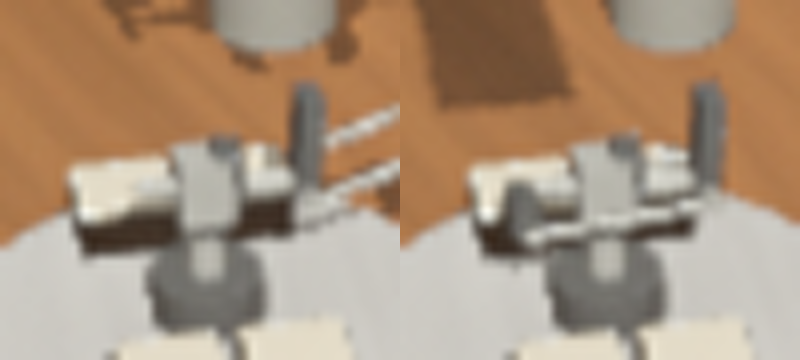

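The crop shows the nose ending at the roller's edge; ambiguous, so measure the heights by depth and by the leg's slope in the scene view.

Run:
```python
from h import *
d=dict(np.load('pics/last_wrist.npz'));c=np.array([np.cos(ax),np.sin(ax)])
def rep(n,us,vs):
    q=np.array([wpt(d,u,v) for v in vs for u in us]);m=np.median(q,0);print(n,m.round(4),'s',round((m[:2]-O[:2])@c*1e3,1),'z90',np.percentile(q[:,2],90).round(4))
X=lambda a,b:range(160+a//6,160+b//6);Y=lambda a,b:range(130+a//6,130+b//6)
rep('roller',X(150,340),Y(135,160));rep('nose',X(222,245),Y(200,235));rep('shank',X(215,255),Y(265,310));rep('head',X(170,290),Y(350,430));rep('tongue',X(180,290),Y(460,500))
for v in range(148,186,2): p=wpt(d,160+233/6,v); print(v,p[2].round(4),round((p[:2]-O[:2])@c*1e3,1))
e=dict(np.load('pics/last_scene.npz'));ny=np.array([-c[1],c[0]])
for ph in (.2,.1,0,-.1,-.15,-.2):
  P=O+np.r_[c*.08*np.cos(ph)+ny*.02,.08*np.sin(ph)];H=O+np.r_[ny*.02,0]
  f=lambda p:((np.array(proj(e,p))-[185+15,150+25])*8).round(0)
  print(ph,f(P)+[400,0],f(H)+[400,0])
```

```text
roller [ 0.6065 -0.0771  0.1192] s 80.4 z90 0.1199
nose [ 0.5976 -0.0733  0.126 ] s 70.8 z90 0.1271
shank [ 0.5882 -0.0702  0.1264] s 60.9 z90 0.1272
head [ 0.5757 -0.0666  0.1345] s 47.8 z90 0.1353
tongue [ 0.564  -0.064   0.1395] s 35.9 z90 0.1401
148 0.1156 84.9
150 0.1183 83.4
152 0.1198 81.8
154 0.1202 80.1
156 0.1199 78.3
158 0.1198 76.5
160 0.1184 74.6
162 0.1248 73.7
164 0.1263 72.1
166 0.1266 70.5
168 0.1267 68.8
170 0.1259 66.9
172 0.1266 65.2
174 0.1266 63.5
176 0.1271 61.9
178 0.127 60.1
180 0.1267 58.3
182 0.1272 56.6
184 0.1321 55.9
0.2 [526. 196.] [707. 205.]
0.1 [524. 212.] [707. 205.]
0 [524. 227.] [707. 205.]
-0.1 [526. 243.] [707. 205.]
-0.15 [527. 250.] [707. 205.]
-0.2 [529. 258.] [707. 205.]
```

Run:
```python
from h import *
d=dict(np.load('pics/last_wrist.npz'));c=np.array([np.cos(ax),np.sin(ax)])
g=cv2.cvtColor(d['frame'],cv2.COLOR_RGB2GRAY)
for u in (192,196,200,204,207):
  print(u,[int(x) for x in g[178:222,u]])
S=lambda u,v,z:round((wplane(d,u,v,z)[:2]-O[:2])@c*1e3,1)
for u in (192,200,207): print('far edge',[S(u,130+y/6,.1345) for y in (320,326,332)],'tongue',[S(u,130+y/6,.1395) for y in (446,452,458)])
```

```text
192 [96, 82, 66, 70, 60, 65, 106, 173, 213, 219, 221, 220, 222, 220, 222, 222, 223, 219, 219, 219, 218, 218, 220, 222, 225, 204, 133, 83, 83, 94, 101, 100, 103, 104, 101, 99, 97, 91, 77, 94, 97, 89, 61, 37]
196 [231, 232, 232, 235, 221, 167, 131, 185, 212, 225, 220, 220, 221, 222, 223, 219, 220, 221, 220, 220, 221, 222, 222, 219, 220, 204, 135, 79, 88, 96, 102, 103, 103, 102, 102, 100, 99, 90, 83, 88, 95, 97, 79, 45]
200 [201, 199, 204, 207, 192, 144, 128, 188, 217, 219, 218, 221, 218, 222, 224, 226, 224, 220, 224, 224, 219, 220, 226, 223, 227, 201, 125, 72, 86, 100, 99, 101, 102, 106, 104, 106, 96, 92, 84, 92, 104, 105, 90, 55]
204 [112, 116, 115, 115, 109, 88, 123, 198, 219, 221, 222, 223, 221, 220, 220, 215, 218, 218, 222, 222, 223, 218, 223, 223, 207, 173, 105, 72, 92, 98, 101, 99, 101, 106, 103, 99, 96, 88, 89, 98, 97, 103, 93, 47]
207 [55, 58, 66, 75, 63, 76, 135, 197, 219, 221, 220, 218, 219, 221, 225, 223, 220, 219, 221, 218, 221, 219, 225, 220, 209, 159, 87, 69, 89, 92, 98, 100, 102, 100, 98, 102, 100, 88, 83, 95, 100, 93, 74, 39]
far edge [np.float64(57.1), np.float64(56.3), np.float64(55.4)] tongue [np.float64(40.2), np.float64(39.3), np.float64(38.5)]
far edge [np.float64(57.0), np.float64(56.1), np.float64(55.2)] tongue [np.float64(40.1), np.float64(39.2), np.float64(38.4)]
far edge [np.float64(56.8), np.float64(56.0), np.float64(55.1)] tongue [np.float64(40.0), np.float64(39.2), np.float64(38.3)]
```

Roller top at z 0.120 (centre 10 mm below the nose axis), so the loop is snapped, at about −0.13 to −0.15 rad. But tongue and nose stand 1–1.5 mm short of home, so I'll push the pin home with shut fingers on the plate's back.

Call:
arm_command --deltas '[{"xyz":[-2,-1.0,0],"turn":0,"jaw":255},{"xyz":[-4,-2,0],"turn":0,"jaw":255},{"xyz":[-6,-3,0],"turn":0,"jaw":255},{"xyz":[-8.1,-3.95,0],"turn":0,"jaw":255},{"xyz":[-8.1,-3.95,0],"turn":0,"jaw":255}]' --force 20

```text
clock: 18.93
position: [0.4905, -0.0408, 0.2152]
ee_rot: [3.1, -0.481, 0.009]
force: [0.2, 0.6, -0.1]
width: 0.003
```

Run:
```python
from h import *
ro();st()
e=grab('scene','pics/scene18.png');grab('wrist','pics/wrist18.png')
```

```text
roller s,lat,z mm [-41.2  -0.3 113.2] r 120.4 phi 1.92 F [ 0.2  0.6 -0.1] w 0.3 18.9333
t 18.9333 tcp [ 0.4905 -0.0408  0.2152] yaw -107.63 tilt [0.0063 0.0036] orig(stand mm) [-83.9  -0.4 194.3] nose [-85.  -75.9 194.5] F [ 0.2  0.6 -0.1] T [ 0.07  0.19 -0.  ] w 0.3
```

View pics/wrist18.png

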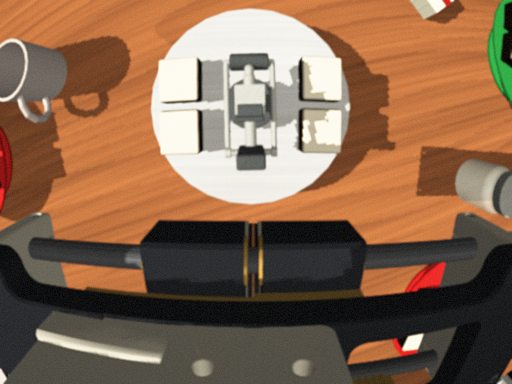

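Full view: roller (249,62), head (250,100), plate (250,155), all in line. Lowering behind the plate.

Call:
arm_command --deltas '[{"xyz":[0,0,2.5],"turn":0.8,"jaw":255},{"xyz":[0,0,5],"turn":0.8,"jaw":255},{"xyz":[0.3,0,7.5],"turn":0.8,"jaw":255},{"xyz":[0.5,0,8.6],"turn":0.8,"jaw":255},{"xyz":[0.5,0,8.6],"turn":0.8,"jaw":255}]'

```text
clock: 19.45
position: [0.4985, -0.0463, 0.1285]
ee_rot: [3.093, -0.506, 0.011]
force: [-0.9, 0.5, -0.4]
width: 0.005
```

Run:
```python
from h import *
crop('pics/wrist18.png','pics/wc18.png',215,40,70,140,5)
ro();st()
e=grab('scene','pics/scene19.png');crop('pics/scene19.png','pics/sc19.png',185,150,100,75,8)
```

```text
roller s,lat,z mm [-31.9  -3.3  26.5] r 41.5 phi 2.45 F [-0.9  0.5 -0.4] w 0.5 19.45
t 19.45 tcp [ 0.4985 -0.0463  0.1285] yaw -108.57 tilt [0.0081 0.0064] orig(stand mm) [-74.6  -3.4 107.6] nose [-76.9 -78.8 108.1] F [-0.9  0.5 -0.4] T [ 0.05  0.19 -0.01] w 0.5
```

View pics/wc18.png

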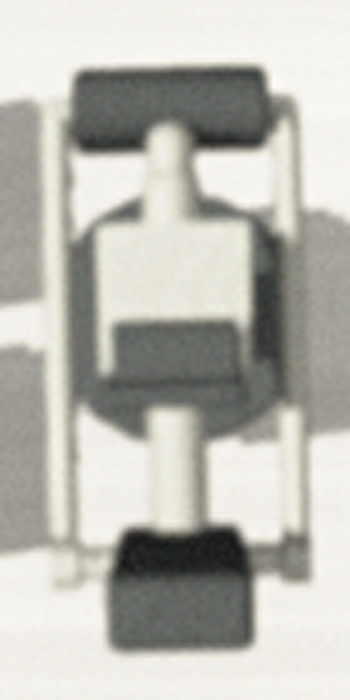

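View pics/sc19.png

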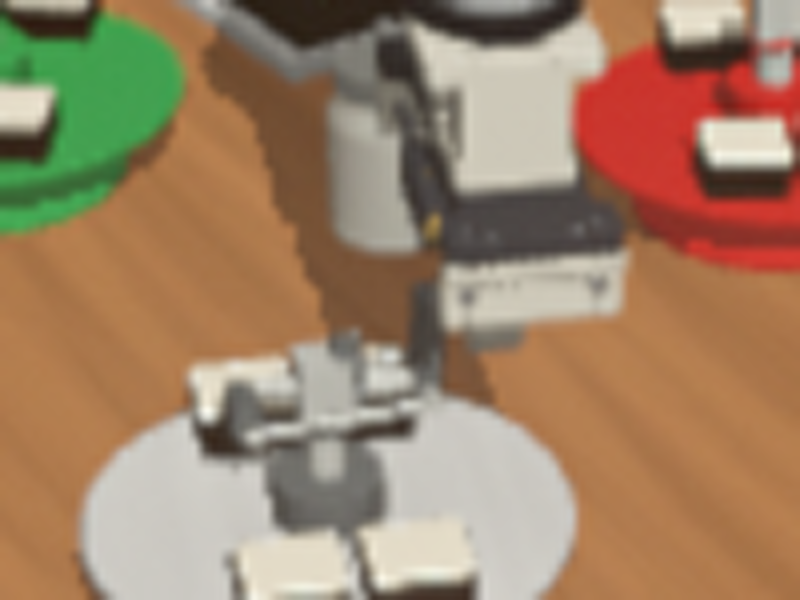

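Here the nose overlies the roller: the snap is confirmed. Straighten and push gently.

Call:
arm_command --deltas '[{"xyz":[0.3,-0.3,0.2],"turn":-1,"jaw":255},{"xyz":[0.7,-0.3,0.4],"turn":-1.8,"jaw":255},{"xyz":[1.0,-0.3,0.4],"turn":-1.8,"jaw":255}]'

```text
clock: 19.75
position: [0.5108, -0.0468, 0.1267]
ee_rot: [3.101, -0.454, 0.016]
force: [-0.7, 0.3, 0.2]
width: 0.003
```

Call:
arm_command --deltas '[{"xyz":[0.1,0,0],"turn":0,"jaw":255},{"xyz":[0.2,0,0],"turn":0,"jaw":255}]'

```text
clock: 19.92
position: [0.5134, -0.0475, 0.1273]
ee_rot: [3.102, -0.454, 0.017]
force: [-0.1, -0.1, 1.2]
width: 0.005
```

Run:
```python
from h import *
ro();st()
```

```text
roller s,lat,z mm [-17.4  -0.1  25.3] r 30.7 phi 2.171 F [-0.1 -0.1  1.2] w 0.5 19.9167
t 19.9167 tcp [ 0.5134 -0.0475  0.1273] yaw -106.65 tilt [0.0119 0.005 ] orig(stand mm) [-59.9  -0.2 106.4] nose [-59.7 -75.7 106.8] F [-0.1 -0.1  1.2] T [ 0.02  0.32 -0.02] w 0.5
```

Call:
arm_command --deltas '[{"xyz":[0.1,0,0],"turn":0,"jaw":255},{"xyz":[0.1,0,0],"turn":0,"jaw":255}]'

```text
clock: 20.08
position: [0.5137, -0.0475, 0.1274]
ee_rot: [3.102, -0.454, 0.015]
force: [-2.4, 0.7, 0.6]
width: 0.004
```

Call:
arm_command --deltas '[{"xyz":[0.1,0,0],"turn":0,"jaw":255},{"xyz":[0.1,0,0],"turn":0,"jaw":255}]'

```text
clock: 20.25
position: [0.5138, -0.0475, 0.1272]
ee_rot: [3.103, -0.454, 0.013]
force: [-5.5, 1.9, 2.3]
width: 0.006
```

Run:
```python
from h import *
ro();st()
```

```text
roller s,lat,z mm [-16.9   0.   25.2] r 30.3 phi 2.163 F [-5.5  1.9  2.3] w 0.6 20.25
t 20.25 tcp [ 0.5138 -0.0475  0.1272] yaw -106.64 tilt [0.0088 0.0045] orig(stand mm) [-59.6  -0.  106.3] nose [-59.4 -75.5 106.6] F [-5.5  1.9  2.3] T [0.39 1.3  0.07] w 0.6
```

Call:
arm_command --deltas '[{"xyz":[0.1,0,0],"turn":0,"jaw":255},{"xyz":[0.2,0,0],"turn":0,"jaw":255},{"xyz":[0.2,0,0],"turn":0,"jaw":255}]'

```text
clock: 20.5
position: [0.5139, -0.0475, 0.1266]
ee_rot: [3.104, -0.454, 0.007]
force: [-8.6, 2.4, 1.9]
width: 0.008
```

Run:
```python
from h import *
ro();st()
e=grab('scene','pics/scene20.png');crop('pics/scene20.png','pics/sc20.png',185,150,100,75,8)
```

```text
roller s,lat,z mm [-16.8   0.1  24.6] r 29.8 phi 2.171 F [-8.6  2.4  1.9] w 0.7 20.5
t 20.5 tcp [ 0.5139 -0.0475  0.1266] yaw -106.63 tilt [0.005  0.0044] orig(stand mm) [-59.6   0.  105.7] nose [-59.3 -75.5 106. ] F [-8.6  2.4  1.9] T [ 0.47  1.84 -0.01] w 0.7
```

View pics/sc20.png

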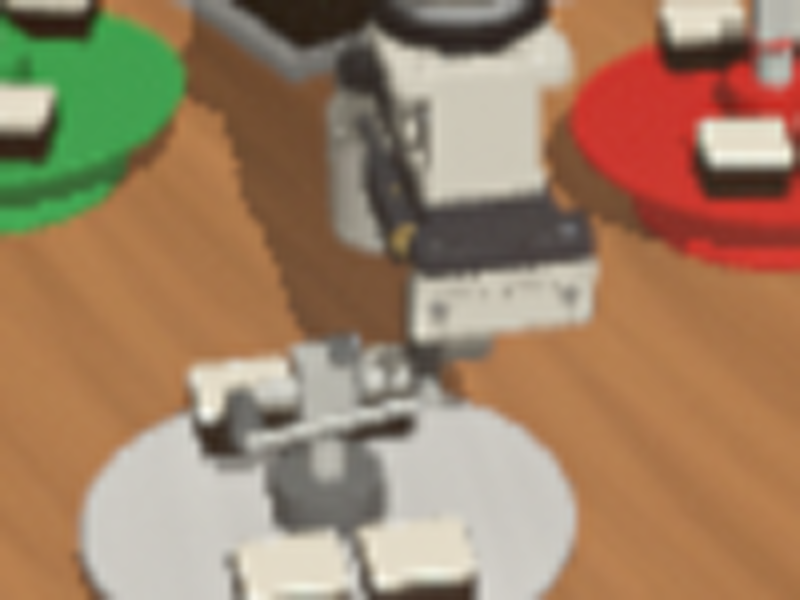

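Held at 9 N with no further motion: shoulder home (or tightly held). Back off, rise and measure from the same viewpoint.

Call:
arm_command --deltas '[{"xyz":[-0.5,0,0],"turn":0,"jaw":255},{"xyz":[-2,0,0],"turn":0,"jaw":255},{"xyz":[-2.5,0,-3],"turn":0,"jaw":255},{"xyz":[-2.5,0,-6],"turn":0,"jaw":255},{"xyz":[-2.5,0,-8.8],"turn":0,"jaw":255}]'

```text
clock: 20.97
position: [0.4896, -0.0402, 0.2158]
ee_rot: [3.103, -0.455, 0.008]
force: [1.5, 0.6, -0.2]
width: 0.006
```

Call:
arm_command --deltas '[{"xyz":[0,0,0],"turn":0,"jaw":255},{"xyz":[0,0,0],"turn":0,"jaw":255},{"xyz":[0,0,0],"turn":0,"jaw":255}]'

```text
clock: 21.22
position: [0.4898, -0.0399, 0.2156]
ee_rot: [3.104, -0.454, 0.01]
force: [-0.5, 0.6, 0.3]
width: 0.01
```

Run:
```python
from h import *
st()
d=grab('wrist','pics/wrist21.png');crop('pics/wrist21.png','pics/wc21.png',210,40,80,150,5)
c=np.array([np.cos(ax),np.sin(ax)])
for u in (246,250,254):
 print(u,[(v,int(wpt(d,u,v)[2]*1e4)/10,round(float((wpt(d,u,v)[:2]-O[:2])@c*1e3),1)) for v in range(50,185,2)])
```

```text
t 21.2167 tcp [ 0.4898 -0.0399  0.2156] yaw -106.66 tilt [0.0068 0.004 ] orig(stand mm) [-84.8   0.3 194.7] nose [-84.6 -75.2 195. ] F [-0.5  0.6  0.3] T [0.   0.19 0.01] w 0.9
246 [(50, 115.0, 85.9), (52, 118.5, 83.3), (54, 117.4, 81.8), (56, 118.0, 79.8), (58, 118.5, 77.9), (60, 118.5, 76.1), (62, 117.8, 74.5), (64, 116.4, 73.0), (66, 113.9, 71.6), (68, 52.8, 80.6), (70, 52.0, 78.5), (72, 53.2, 76.1), (74, 52.4, 74.0), (76, 53.0, 71.7), (78, 77.6, 66.0), (80, 77.4, 64.0), (82, 133.4, 54.9), (84, 134.7, 53.1), (86, 135.3, 51.4), (88, 134.2, 49.9), (90, 134.3, 48.2), (92, 133.3, 46.7), (94, 135.5, 44.9), (96, 134.1, 43.4), (98, 133.5, 41.8), (100, 138.7, 39.8), (102, 139.7, 38.2), (104, 139.5, 36.6), (106, 139.0, 35.1), (108, 139.3, 33.5), (110, 139.5, 31.9), (112, 138.3, 30.4), (114, 139.5, 28.8), (116, 138.7, 27.2), (118, 77.6, 26.0), (120, 77.7, 24.0), (122, 76.2, 22.0), (124, 77.5, 20.0), (126, 53.5, 17.5), (128, 53.2, 15.3), (130, 52.8, 13.2), (132, 54.6, 11.1), (134, 53.2, 8.9), (136, 52.9, 6.7), (138, 53.6, 4.6), (140, 54.3, 2.4), (142, 117.1, 5.0), (144, 128.5, 4.2), (146, 13
[... 2351 characters left out ...]
, 28.8), (116, 137.6, 27.2), (118, 124.6, 25.7), (120, 123.4, 24.0), (122, 123.0, 22.3), (124, 124.2, 20.7), (126, 123.0, 19.0), (128, 122.5, 17.3), (130, 122.6, 15.6), (132, 122.6, 13.9), (134, 373.3, 24.3), (136, 122.8, 10.5), (138, 123.1, 8.9), (140, 122.9, 7.2), (142, 122.1, 5.4), (144, 129.6, 4.3), (146, 138.3, 3.4), (148, 148.4, 2.8), (150, 160.0, 2.5), (152, 160.9, 1.1), (154, 161.8, -0.2), (156, 162.8, -1.5), (158, 161.1, -3.2), (160, 160.7, -4.7), (162, 161.6, -6.0), (164, 160.6, -7.6), (166, 159.5, -9.3), (168, 52.4, -28.3), (170, 52.9, -30.4), (172, 53.0, -32.7), (174, 53.6, -34.8), (176, 52.7, -37.2), (178, 51.5, -39.7), (180, 53.0, -41.6), (182, 53.8, -43.7), (184, 54.1, -45.9)]
```

View pics/wc21.png

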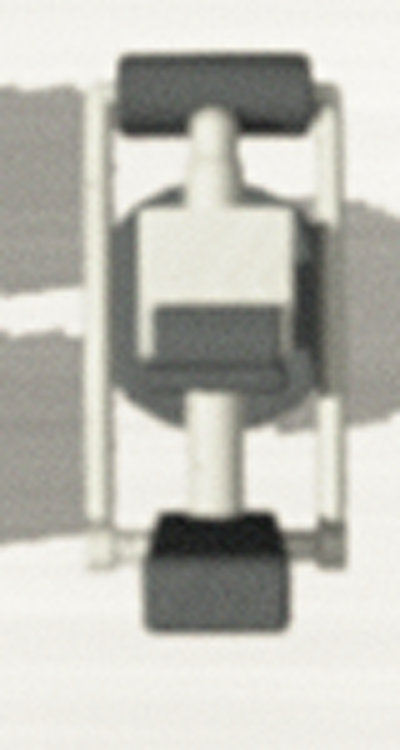

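Tongue front is 14.7 mm from the head's far edge (14 plus tilt), and the nose sticks out 19 mm. The pin is 0.08 rad tail-down and the loop is about −0.16 rad relative to the pin. All as required, and the arm is clear.

Run:
```python
from h import *
print(observe()['clock'],sign_off())
```

```text
the job is handed in; nothing more can be done
21.2667 None
```

I pushed the linch pin through the cross hole of the grey stand's spindle until I felt its shoulder seat. I then swung the loop up and over the spindle and pressed its roller down until it snapped under the nose. I handed the job in at 21.3 s on the robot's clock; `sign_off()` reported no verdict.

My last checks, from the wrist camera:
- **Seating:** the shoulder looks home to within about 1 mm. The tongue's front sat 14.7 mm from the head's far edge against 14 mm nominal, and the pin hung about 0.08 rad tail-down with the grip plate up. A push of about 9 N on the plate moved it no further.
- **Loop:** the roller lay below the nose, at about −0.16 rad relative to the pin.
- **Forces and surroundings:** the highest force read between moves was about 9 N. The arm was clear of everything at hand-in. I did not measure the mug, jar and cards again, but nothing came near them.

One check disagreed. After the snap, a first look put the pin 1 to 3 mm short of home. The second view showed about the same gap before and after the final push, so I put that down to the pin's tilt rather than the pin walking out.

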